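# Zero the bench thickness comparator on its master block

### The arm

A 7-joint arm with a two-finger parallel gripper is mounted at the origin on the work surface. World frame = base frame: x ahead of the robot, y to its left, z up, the work surface at z = 0. Lengths are in m, angles in rad, forces in N, time in s.
With the tool pointing down it reaches from about 0.4 to 0.875 m from the base axis. Payload 19.3 kg.
Tool frame: the origin (TCP) lies at the very end of the fingers, on their centre line; the grasp point (between the pads) lies 19 mm behind it; z points along the fingers, y is the line along which they close (so a half turn about z gives the same grasp; the last joint's range is limited). The gripper opens to 85 mm and grips with 20 to 120 N. Pads are 22 mm wide; open, the fingers measure 114 mm over their backs; the gripper's body (76 mm by 85 mm) begins 54 mm behind the grasp point. The pads swing forward as they close: fully open they stand 13 mm farther back than shut.
Start: joints at [-1.31, 0.521, -0.036, 1.599, 0.021, 1.021, -0.113], TCP at [0.203, 0.591, 0.231] pointing down, gripper open.
Joint ranges: [-2.91, 2.91], [-0.3, 2.13], [-1.5, 1.42], [0.17, 2.43], [-1.26, 4.41], [0.16, 1.93], [-2.52, 2.52]. Speed limits (rad/s): [1.89, 1.89, 2.39, 2.39, 3.01, 3.01, 3.01].

### API

Orientations are given as [roll, pitch, yaw] about the fixed x, y, z axes, in that order (R = Rz(yaw) Ry(pitch) Rx(roll)).
In Python, from workcell import bot gives the robot as it stands.
- The arm moves only by the tool jog_arm, never from a script. Its argument "motion" is a list of rows, each a list of 5 numbers: the shift along the tool's x, y, z scaled (see below), then the turn about the tool's z scaled (see below), then the opening, from 0 (shut) to 1 (fully open). A call has 1 to 12 rows; each row shifts and turns the commanded pose from where the row before left it, along the tool's axes as they then stand; what a row does not reach is not made up. The controller multiplies each number of a shift by 30 mm and each number of a turn by 0.08 rad. A row lasts 1/10 s, in which the tool goes at most 50 mm and 8.59 degrees, less where a joint would pass 70% of its speed; a pose out of reach is approached as far as the arm can. A call with a number of a shift or a turn outside -1 to 1 is refused whole. A call with a gripper value outside its range is refused whole. The fingers move at their own pace and stop on an object; "newtons" is the grip in N (left out, the last holds). Time passes only in rows, so rows that do not move let the fingers close. It gives the time, the measured TCP pose, the force, the opening and the grip force at its end, in the units of the state.
- bot.observe(): the state, without advancing time (a new reading comes with each control period).
- bot.grab_frame(name): name is "scene" or "side" or "wrist"; returns a dict with "pixels" (384x512x3 uint8, red, green, blue), "fovy" (degrees; the focal length in pixels is half the picture's height over the tangent of half this angle, whatever the lens; pixels are square), "cx", "cy" (the principal point, pixels), "rvec" (rotation vector, rad) and "tvec" (3), from world to camera coordinates, as OpenCV has them; the wrist camera has in their place "mount" (4x4, takes a point from camera to tool coordinates, whose origin is the TCP and whose axes are the flange's). Camera axes: x right, y down, z forward; pixel columns grow to the right and rows downward; lengths in m; the calibration is good to about 2 mm. A picture is of the moment at which its call begins: read the wrist's pose just before it. There is no depth.
- bot.job_done(): hands the job in; it is judged then, once.
The state is a dict: "clock": time; "qpos": joint angles; "qd": joint speeds; "joint_efforts": joint torques, N m; "position": TCP position; "tool_rot": TCP orientation; "force": force on the tool from outside, world axes, zero at the start; "moment": the same for the moment, N m; "grip_width": finger opening in m; "finger_force": force on a finger pad.
Only numpy, scipy, OpenCV 4.12 (cv2) and the standard library are available. Lean on these libraries where they do the work, as an engineer would, in place of code of your own. Each camera call takes 0.05 s, during which the arm holds its last target. There are 200 camera calls.

### The job

Set the thickness comparator to zero on its aluminium master block: stand the master on end on the anvil, gently and without dropping it, slide it back under the roller until it is square against the back stop and centred below the roller, then turn the knurled bezel until the red zero mark lies exactly under the tip of the needle. Leave the master standing in the gauge, let go of everything, and do not disturb the mahogany blanks, the glue bottle or the tape.

Things in the scene. Friction and masses are not known exactly. Their poses are not given: they have to be found in the camera images.
- gauge: bench thickness comparator, blue-grey cast C-frame fixed to the bench. Origin: underside of the base, straight below the plunger axis; z up; x from its open front to its column at the back. Base x -135 to +95 mm, 120 mm wide, 22 mm high. Column x 58 to 92 mm, 50 mm wide, and arm 30 mm wide, both up to z 156 mm. Dial housing: radius 28 mm, z 145 to 168, on the plunger axis
- anvil_front (a point): point on the centre line of the anvil's top (z 25 mm), 90 mm in front of the plunger axis: room to stand the master clear of the dial. Steel anvil plate: x -133 to +32, y -45 to +45 mm of the gauge. The dial overhangs, so a gripper pointing straight down cannot bring the master home: push or hold its rear with the gripper leaning back, away from the dial
- stop_face (a point): on the front face of the dark back stop that crosses the anvil, on the centre line, 10 mm above the anvil; 20 mm behind the plunger axis. Stop 60 mm wide, 20 mm high
- plunger (a joint): sprung vertical plunger: upward travel in m, 0 (rest) to 0.010. At its foot a free-turning steel roller, radius 10 mm, 13 mm wide, axis along the gauge's y, lowest point 87 mm above the anvil at rest; pressed down with about 2 N. The standing master (90 mm) rides under it when slid in along x and lifts it 3 mm
- needle (a joint): angle of the black needle, rad, counter-clockwise seen from above; geared to the plunger, one clockwise turn per 10 mm: 0 at rest, about -1.88 with the master in place. It lies under the crystal and cannot be touched
- bezel (a joint): angle of the bezel and its white dial face, rad, counter-clockwise seen from above, no end stops. Bezel and needle both point to the gauge's -x at 0, so the dial is at zero when their angles agree (whole turns aside). Stays where it is left (friction about 0.06 N m)
- dial_centre (a point): centre of the bezel's top, 186 mm above the bench. The bezel is a knurled dark ring, diameter 64 mm, vertical axis, to be gripped across its rim, which is 168 to 186 mm above the bench; free all round down to 160 mm. It starts 100 to 180 degrees away from its place, one way or the other: two grasps, letting go in between
- zero_mark (a point): on the red zero bar of the white dial face (bar 4 mm wide, 11 mm long), at 26 mm radius; turns with the bezel
- needle_tip (a point): tip of the black needle, at 26 mm radius
- master: master block, bare aluminium, yellow sticker on each broad side, 90 x 30 x 60 mm (x, y, z), about 0.44 kg, lying on its long narrow edge. Origin: centre of its underside as it lies; x along its 90 mm, y across its 30 mm. To stand on either end; with its 60 mm along the slide, its centre is 10 mm in front of the plunger axis at the stop. Let go on its lower edge within 30 degrees of upright, it tips upright
- master_centre (a point): centre of the master block
- blank_a: neck-block blank of brown mahogany, 93 x 30 x 60 mm, lying like the master; origin: centre of its underside. Leave alone
- blank_b: second mahogany blank, same as blank_a. Leave alone
- glue: cream squeeze bottle of glue, diameter 62 mm, 168 mm high with its nozzle; origin: centre of its underside. Leave alone
- tape: roll of masking tape lying flat, diameter 100 mm, 36 mm high; origin: centre of its underside. Leave alone
There are look-alikes about, which are no part of the job. There is more than one size of the master; the job needs the middle-sized.

How it is judged:
On the way, in this order (a step that is already met when the one before it is completed fails the run):
1. the master stands on end under the roller, square against the back stop (angle between the x axis of master and the z axis of gauge, either way round below 0.06 rad and y of master_centre in the frame of gauge between -0.012 and 0.012 m and z of master_centre in the frame of gauge between 0.065 and 0.075 m and value of joint plunger above 0.0024 m and ((angle between the z axis of master and the x axis of gauge, either way round below 0.1 rad and x of master_centre in the frame of gauge between -0.0135 and -0.006 m) or (angle between the y axis of master and the x axis of gauge, either way round below 0.1 rad and x of master_centre in the frame of gauge between 0.0015 and 0.009 m))), for 0.2 s.
2. the red zero mark lies under the needle tip (all of step 1 and horizontal distance between zero_mark and needle_tip below 0.0025 m), for 0.2 s.
At the end, for the whole second after the job is handed in: The master stands on end on the anvil (within 3.5 degrees), centred below the roller within 12 mm, square (6 degrees) against the back stop within about 3.5 mm, the plunger lifted by it; the zero mark is within 2.5 mm of the needle tip (5 degrees of dial); all is at rest and let go (all of step 2 and linear speed of master below 0.02 m/s and velocity of joint bezel between -0.05 and 0.05 rad/s); the robot touches nothing.
It fails at once if a mahogany blank is shifted by more than 20 mm (distance of any of blank_a, blank_b from where it was at the start of the episode above 0.02 m).
It fails at once if the glue bottle or the tape is shifted by more than 30 mm or the bottle tipped over (distance of any of glue, tape from where it was at the start of the episode above 0.03 m or angle between glue's own z axis and vertical above 0.4 rad).
It fails at once if the master is dropped (over 0.45 m/s with no finger on it, a fall of about 10 mm) (linear speed of master above 0.45 m/s and contact force between the fingers and master below 0.2 N).
It fails at once if the master is pressed on the gauge with over 150 N (contact force between master and gauge above 150 N).
It also fails if it takes over 58 s, if anything falls off the work surface, if the arm or the gripper's body presses on something with over 40 N, if the wrist force passes 120 N, or if a joint passes its speed limit or range.

## Working session

There is one attempt and no reset: what is moved stays moved. The work goes in short steps, Python scripts to look and compute and a tool call to move; the robot and the scene stay as the last step left them, time stands still between calls to the robot, and variables do not carry over. Pictures are saved under pics/ and viewed, at most 10 in all, crops included, and the job is handed in when it is done.

Besides the shell and the picture viewer there is one more tool, called by a JSON object that holds its "method" and its "body", one argument or row to a line. jog_arm: Moves the arm, as the interface text tells. Shifts and turns lie within -1 to 1; 1 stands for 30 mm of shift or 0.08 rad of turn. Its arguments: {"type":"object","properties":{"motion":{"type":"array","items":{"type":"array","items":{"type":"number"}}},"newtons":{"type":"number"}},"required":["motion"]}

```bash
mkdir -p pics; ls; python3 - <<'E'
from workcell import bot
import cv2,numpy as np
s=bot.observe();print(s)
for n in("scene","side","wrist"):
    f=bot.grab_frame(n);cv2.imwrite(f"pics/{n}0.png",f["pixels"][:,:,::-1])
    print(n,{k:np.round(v,4).tolist() for k,v in f.items() if k!="pixels"})
a=cv2.imread("pics/scene0.png");b=cv2.imread("pics/side0.png")
E
```

```text
pics
{'clock': 0.0, 'qpos': array([-1.31023597,  0.52206942, -0.03631336,  1.59999467,  0.02120483,
        1.02111879, -0.11273781]), 'qd': array([ 0.00079673,  0.00192349,  0.00215521, -0.00103447,  0.00099521,
        0.00058387,  0.00132754]), 'joint_efforts': array([-5.30194829e-04, -9.27096605e+01,  1.97988577e+00, -3.69933951e+01,
        1.78593665e-02,  8.04752985e-03, -4.50923028e-05]), 'position': array([0.2029094 , 0.59078147, 0.23069615]), 'tool_rot': array([-3.14039151e+00,  9.76589362e-05,  2.81087469e+00]), 'force': array([0.23287736, 0.29536003, 0.78326367]), 'moment': array([ 0.01058536, -0.03270754, -0.00097054]), 'finger_force': 0.0, 'grip_width': 0.08535536087448174}
scene {'fovy': 45.0755, 'cx': 255.8718, 'cy': 194.523, 'rvec': [1.2217, 2.3382, -0.9516], 'tvec': [0.2515, -0.2203, 1.6795]}
side {'fovy': 52.2089, 'cx': 254.5588, 'cy': 191.5994, 'rvec': [2.0378, -0.5454, 0.3376], 'tvec': [-0.443, 0.2384, 0.9908]}
wrist {'fovy': 58.3448, 'cx': 256.9039, 'cy': 196.9026, 'mount': [[0.0001, -0.9583, -0.2857, 0.0738], [1.0, -0.0001, 0.0007, 0.0005], [-0.0007, -0.2857, 0.9583, -0.1426], [0.0, 0.0, 0.0, 1.0]]}
```

View pics/scene0.png

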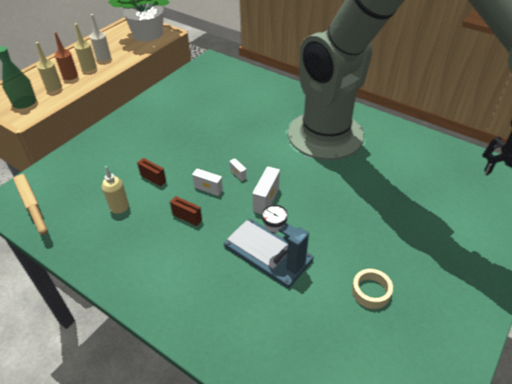

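View pics/side0.png

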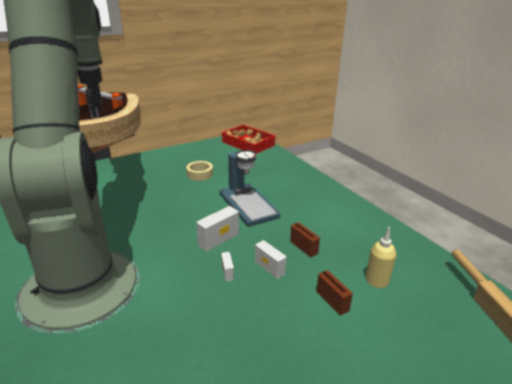

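Candidates in the scene view: a white block at (207,182) with a sticker, a larger one at (266,189) and a small one at (238,169). The middle size is (207,182), which is (270,259) in the side view. I'll check this with a close crop.

```bash
cat > h.py <<'E'
import cv2,numpy as np
from scipy.spatial.transform import Rotation as R
from workcell import bot
def K(f):
    F=192/np.tan(np.radians(f["fovy"])/2);return np.array([[F,0,f["cx"]],[0,F,f["cy"]],[0,0,1]])
def pose(f,s=None):  # camera centre, R cam->world
    if "rvec" in f:
        r=R.from_rotvec(np.ravel(f["rvec"])).as_matrix();return -r.T@np.ravel(f["tvec"]),r.T
    T=np.eye(4);T[:3,:3]=R.from_euler("xyz",s["tool_rot"]).as_matrix();T[:3,3]=s["position"]
    M=T@np.array(f["mount"]);return M[:3,3],M[:3,:3]
def ray(f,uv,s=None):
    c,r=pose(f,s);d=r@np.linalg.inv(K(f))@np.array([uv[0],uv[1],1.]);return c,d/np.linalg.norm(d)
def onz(f,uv,z,s=None):
    c,d=ray(f,uv,s);return c+d*(z-c[2])/d[2]
def proj(f,P,s=None):
    c,r=pose(f,s);q=K(f)@(r.T@(np.array(P)-c));return q[:2]/q[2]
E
python3 - <<'E'
from h import *
a=cv2.imread("pics/scene0.png")[145:285,130:325];b=cv2.imread("pics/side0.png")[140:290,180:330]
a=cv2.resize(a,None,fx=4,fy=4,interpolation=cv2.INTER_CUBIC)
b=cv2.resize(b,None,fx=4,fy=4,interpolation=cv2.INTER_CUBIC)
cv2.imwrite("pics/cs.png",a);cv2.imwrite("pics/cd.png",b)
f=bot.grab_frame("scene");g=bot.grab_frame("side")
for n,u in dict(mid=(207,176),big=(266,178),small=(238,164),dial=(275,215),).items():print(n,onz(f,u,.186 if n=='dial' else .06))
for n,u in dict(mid=(270,250),big=(218,220),small=(227,258),dial=(246,156)).items():print(n,onz(g,u,.186 if n=='dial' else .06))
E
```

```text
mid [ 0.46019867 -0.16988056  0.06      ]
big [ 0.36344904 -0.01270561  0.06      ]
small [ 0.36078441 -0.12304551  0.06      ]
dial [0.56936798 0.15406338 0.186     ]
mid [ 0.45588802 -0.17730861  0.06      ]
big [0.39809539 0.0164338  0.06      ]
small [ 0.34239336 -0.1509284   0.06      ]
dial [0.55542571 0.12934014 0.186     ]
```

View pics/cs.png

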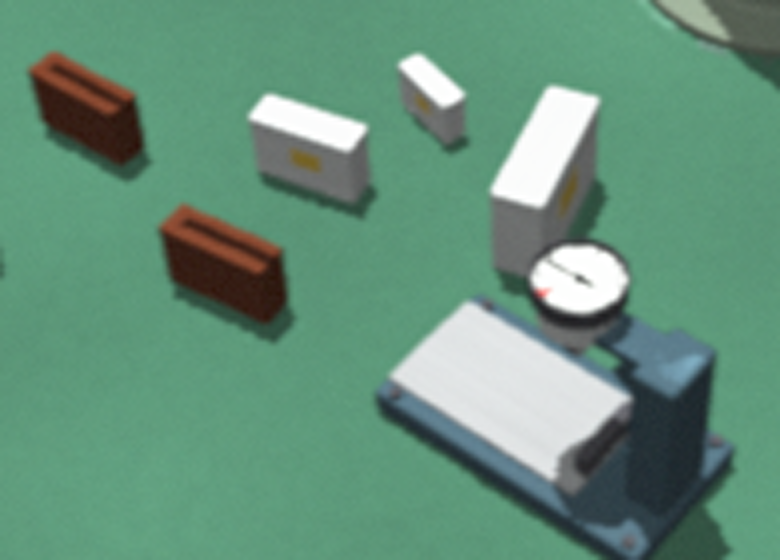

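View pics/cd.png

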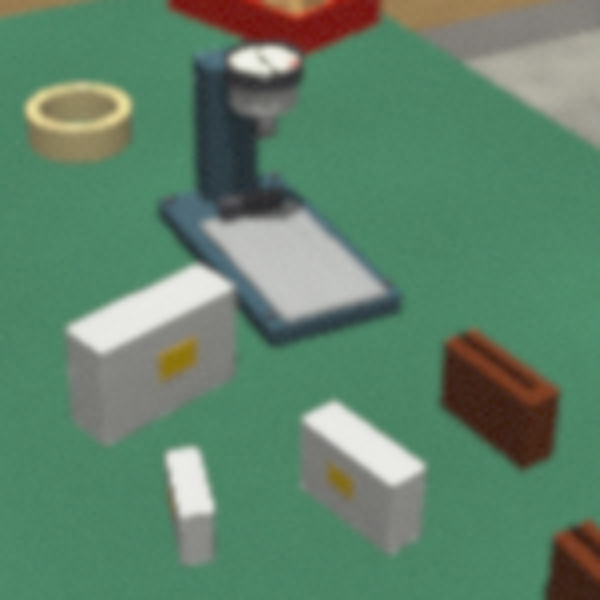

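The crops show that the middle stickered block, at scene (207,177), is the master. The small block, the large block and the two brown blanks are clearly distinct from it. The needle points to the gauge front, and the red mark is at about scene (266,218).

```bash
python3 - <<'E'
from h import *
f=bot.grab_frame("scene");g=bot.grab_frame("side")
def top(fr,seed,z,name,thr,dim):
    im=cv2.cvtColor(fr["pixels"],cv2.COLOR_RGB2HSV)
    m=((im[:,:,1]<45)&(im[:,:,2]>thr[0])&(im[:,:,2]<thr[1])).astype(np.uint8)
    _,l=cv2.connectedComponents(m,connectivity=4);
    ys,xs=np.where(l==l[seed[1],seed[0]])
    P=np.array([onz(fr,(x,y),z)[:2] for x,y in zip(xs,ys)])
    (c,sz,an)=cv2.minAreaRect((P*1000).astype(np.float32))
    print(name,len(xs),im[seed[1],seed[0]],"c",np.round(c,1),"sz",np.round(sz,1),"ang",round(an,1))
for thr in((215,256),):
  top(f,(207,176),.06,"mid sc",thr,0);top(g,(270,250),.06,"mid sd",thr,0)
  top(f,(266,178),.09,"big sc",thr,0);top(f,(238,165),.04,"small sc",thr,0)
for seed,fr in(((255,242),f),((254,205),g)):
  v=cv2.cvtColor(fr["pixels"],cv2.COLOR_RGB2HSV)[seed[1],seed[0]];print(v)
  top(fr,seed,.025,"anvil",(int(v[2])-18,int(v[2])+20),0)
def crop(p,o):return (p[0]/4+o[0]-.375,p[1]/4+o[1]-.375)
for n,p in dict(a=(470,300),b=(390,376),c=(555,480),d=(630,397)).items():print(n,onz(f,crop(p,(130,145)),.025))
for n,p in dict(a=(205,218),b=(280,325),c=(385,290),d=(300,212)).items():print(n,onz(g,crop(p,(180,140)),.025))
for n,p in dict(dial=(580,280),).items():print(n,onz(f,crop(p,(130,145)),.186))
print("dial sd",onz(g,crop((264,63),(180,140)),.186))
E
```

```text
mid sc 196 [ 90   1 252] c [ 457.5 -174.4] sz [30.4 90.5] ang 9.8
mid sd 206 [ 38   4 233] c [ 456.3 -178.6] sz [26.5 84.8] ang 9.2
big sc 396 [ 60   1 252] c [398.7  10.8] sz [124.  41.] ang 13.3
small sc 94 [ 60   1 253] c [ 346.2 -137.1] sz [65.5 21.4] ang 70.2
[ 90   4 227]
anvil 1209 [ 90   4 227] c [561.   88.1] sz [141.8  87. ] ang 86.7
[ 45   3 194]
anvil 561 [ 45   3 194] c [560.1  94. ] sz [152.4  82.5] ang 86.4
a [0.51098725 0.02046722 0.025     ]
b [0.60112848 0.01535271 0.025     ]
c [0.60877382 0.1621155  0.025     ]
d [0.5201933  0.16592966 0.025     ]
a [0.52822024 0.18570357 0.025     ]
b [0.5029855  0.01183664 0.025     ]
c [0.60144245 0.01408724 0.025     ]
d [0.60527474 0.15496687 0.025     ]
dial [0.56885377 0.15259428 0.186     ]
dial sd [0.55670833 0.13404416 0.186     ]
```

```bash
cat >> h.py <<'E'
def plan(*way,pose0=None,o=1.0):
    """way: (x,y,z,yaw,rows) commanded targets, tool down; prints rows in jog units"""
    if pose0 is None:
        s=bot.observe();p=s["position"].copy();y=s["tool_rot"][2]
    else: p=np.array(pose0[:3],float);y=pose0[3]
    out=[]
    for x_,y_,z_,yaw,n in way:
        t=np.array([x_,y_,z_]);dy=(yaw-y+np.pi)%(2*np.pi)-np.pi
        for k in range(n,0,-1):
            d=(t-p)/k;w=(yaw-y+np.pi)%(2*np.pi)-np.pi;w/=k
            A=np.array([[np.cos(y),np.sin(y),0],[np.sin(y),-np.cos(y),0],[0,0,-1]]) # cols tool axes
            u=np.round(A.T@d/.03,2);tz=round(-w/.08,2)
            p=p+A@u*.03;y=y-tz*.08;out.append(u.tolist()+[tz,o])
    print(len(out),max(abs(v) for r in out for v in r[:4]));print(str(out).replace(" ",""))
E
python3 - <<'E'
from h import *
plan((.45,.24,.24,2.41,12),(.455,-.13,.22,1.742,12))
E
```

```text
24 1.15
[[-0.97,-0.7,-0.02,np.float64(0.42),1.0],[-0.99,-0.67,-0.02,np.float64(0.42),1.0],[-1.01,-0.63,-0.03,np.float64(0.42),1.0],[-1.03,-0.6,-0.02,np.float64(0.42),1.0],[-1.05,-0.56,-0.03,np.float64(0.42),1.0],[-1.07,-0.53,-0.02,np.float64(0.42),1.0],[-1.09,-0.49,-0.03,np.float64(0.41),1.0],[-1.1,-0.46,-0.02,np.float64(0.42),1.0],[-1.11,-0.42,-0.03,np.float64(0.41),1.0],[-1.13,-0.38,-0.02,np.float64(0.42),1.0],[-1.14,-0.34,-0.03,np.float64(0.41),1.0],[-1.15,-0.31,-0.02,np.float64(0.42),1.0],[-0.7,-0.76,0.06,np.float64(0.7),1.0],[-0.74,-0.71,0.05,np.float64(0.7),1.0],[-0.78,-0.67,0.06,np.float64(0.69),1.0],[-0.81,-0.63,0.05,np.float64(0.7),1.0],[-0.85,-0.58,0.06,np.float64(0.69),1.0],[-0.88,-0.54,0.05,np.float64(0.7),1.0],[-0.91,-0.48,0.06,np.float64(0.69),1.0],[-0.93,-0.44,0.05,np.float64(0.7),1.0],[-0.95,-0.38,0.06,np.float64(0.69),1.0],[-0.97,-0.33,0.05,np.float64(0.7),1.0],[-0.99,-0.27,0.06,np.float64(0.69),1.0],[-1.01,-0.22,0.05,np.float64(0.7),1.0]]
```

{"method": "jog_arm", "body": {
  "motion": [
    [-1, -0.7, 0, 0.4, 1],
    [-1, -0.65, 0, 0.4, 1],
    [-1, -0.6, 0, 0.4, 1],
    [-1, -0.6, 0, 0.4, 1],
    [-1, -0.55, 0, 0.4, 1],
    [-1, -0.5, 0, 0.4, 1],
    [-1, -0.5, 0, 0.4, 1],
    [-1, -0.45, 0, 0.4, 1],
    [-1, -0.4, 0, 0.4, 1],
    [-1, -0.4, 0, 0.4, 1],
    [-1, -0.35, 0, 0.4, 1],
    [-1, -0.3, 0, 0.4, 1]
  ]
}}

```text
clock: 1.55
position: [0.4337, 0.2575, 0.2314]
tool_rot: [3.141, 0.0, 2.425]
force: [0.8, 0.4, -0.1]
grip_width: 0.0855
finger_force: 0.0
```

{"method": "jog_arm", "body": {
  "motion": [
    [-0.8, -0.75, 0.05, 0.7, 1],
    [-0.8, -0.7, 0.05, 0.7, 1],
    [-0.85, -0.65, 0.05, 0.7, 1],
    [-0.9, -0.6, 0.05, 0.7, 1],
    [-0.9, -0.6, 0.05, 0.7, 1],
    [-0.95, -0.55, 0.05, 0.7, 1],
    [-1, -0.5, 0.05, 0.7, 1],
    [-1, -0.45, 0.05, 0.7, 1],
    [-1, -0.4, 0.05, 0.7, 1],
    [-1, -0.35, 0.05, 0.7, 1],
    [-1, -0.3, 0.05, 0.7, 1],
    [-1, -0.2, 0.05, 0.7, 1]
  ]
}}

```text
clock: 2.75
position: [0.4542, -0.129, 0.2134]
tool_rot: [3.141, 0.0, 1.752]
force: [-0.2, 0.6, 0.0]
grip_width: 0.0852
finger_force: 0.0
```

```bash
python3 - <<'E'
from h import *
s=bot.observe();f=bot.grab_frame("wrist")
print(s["position"],s["tool_rot"],s["clock"])
im=cv2.cvtColor(f["pixels"],cv2.COLOR_RGB2BGR);cv2.imwrite("pics/w1.png",im)
E
```

```text
[ 0.45424994 -0.12899386  0.21342076] [3.14116742e+00 1.82152995e-05 1.75234782e+00] 2.75
```

View pics/w1.png

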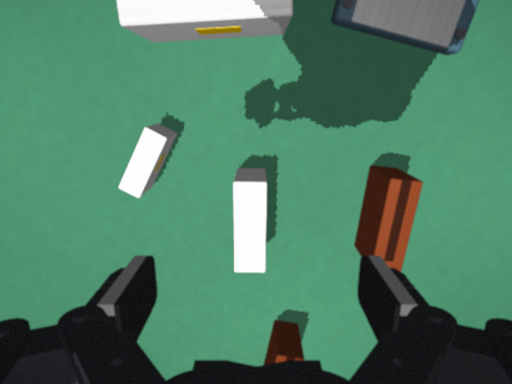

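The wrist view shows the master's top at (250,227) with clear space on both sides. The small block is at (146,163), blank_a at (388,215), and the gauge front is at top right. Next I'll measure.

```bash
python3 - <<'E'
from h import *
s=bot.observe();f=bot.grab_frame("wrist")
im=cv2.cvtColor(f["pixels"],cv2.COLOR_RGB2HSV)
m=((im[:,:,1]<45)&(im[:,:,2]>215)).astype(np.uint8)
_,l=cv2.connectedComponents(m)
def rect(seed,z):
    ys,xs=np.where(l==l[seed[1],seed[0]])
    P=np.array([onz(f,(x,y),z,s)[:2] for x,y in zip(xs,ys)])
    c,sz,an=cv2.minAreaRect((P*1000).astype(np.float32));print(np.round(c,1),np.round(sz,1),round(an,2))
rect((250,227),.06);rect((146,163),.04)
print("blank_a",onz(f,(372,170),.06,s),onz(f,(357,245),.06,s),"blank_b",onz(f,(285,322),.06,s))
print("gauge front",onz(f,(333,18),.0,s),onz(f,(455,52),0,s))
E
```

```text
[ 454.8 -174.6] [29.5 88.5] 9.81
[ 345.6 -136.5] [65.1 21.6] 72.0
blank_a [ 0.55122686 -0.10632408  0.06      ] [ 0.55659744 -0.17821558  0.06      ] blank_b [ 0.50672516 -0.27290596  0.06      ]
gauge front [0.49892653 0.01839143 0.        ] [0.62110616 0.00997523 0.        ]
```

{"method": "jog_arm", "body": {
  "motion": [
    [0, -0.1, 1, 0, 1],
    [0, -0.1, 1, 0, 1],
    [0, 0, 1, 0, 1],
    [0, 0, 1, 0, 1],
    [0, 0, 1, 0, 1],
    [0, 0, 0.55, 0, 1],
    [0, 0, 0, 0, 1],
    [0, 0, 0, 0, 0.2],
    [0, 0, 0, 0, 0.2],
    [0, 0, 0, 0, 0.2],
    [0, 0, 0, 0, 0.2],
    [0, 0, 0, 0, 0.2]
  ],
  "newtons": 20
}}

```text
clock: 4.05
position: [0.4488, -0.1287, 0.0475]
tool_rot: [3.141, 0.0, 1.755]
force: [-2.3, 0.6, 11.8]
grip_width: 0.0288
finger_force: 21.8
```

{"method": "jog_arm", "body": {
  "motion": [
    [0, 0, 0, 0, 0.2],
    [0, 0, 0, 0, 0.2],
    [0, 0, 0, 0, 0.2]
  ]
}}

```text
clock: 4.35
position: [0.4488, -0.1287, 0.0475]
tool_rot: [3.141, -0.0, 1.755]
force: [-3.6, 2.2, 12.4]
grip_width: 0.0292
finger_force: 21.8
```

{"method": "jog_arm", "body": {
  "motion": [
    [0, 0, -0.2, 0, 0.2],
    [0, 0, -0.2, 0, 0.2],
    [0, 0, -0.2, 0, 0.2],
    [0, 0, -0.2, 0, 0.2],
    [0, 0, -0.2, 0, 0.2],
    [0, 0, -0.2, 0, 0.2],
    [0, 0, 0, 0, 0.2],
    [0, 0, 0, 0, 0.2]
  ]
}}

```text
clock: 5.15
position: [0.4486, -0.1287, 0.0829]
tool_rot: [3.141, 0.0, 1.755]
force: [-0.2, 0.5, -3.5]
grip_width: 0.0291
finger_force: 20.2
```

```bash
python3 - <<'E'
from h import *
s=bot.observe();print(s["position"],s["force"],s["moment"])
f=bot.grab_frame("side");c=proj(f,[.456,-.18,.06]).astype(int);print(c)
im=f["pixels"][c[1]-60:c[1]+60,c[0]-80:c[0]+80,::-1]
cv2.imwrite("pics/s1.png",cv2.resize(im,None,fx=3.5,fy=3.5,interpolation=cv2.INTER_CUBIC))
E
```

```text
[ 0.44855119 -0.12867689  0.08288269] [-0.19241917  0.48168009 -3.47922688] [ 0.19068722 -0.0411551   0.03345741]
[270 250]
```

View pics/s1.png

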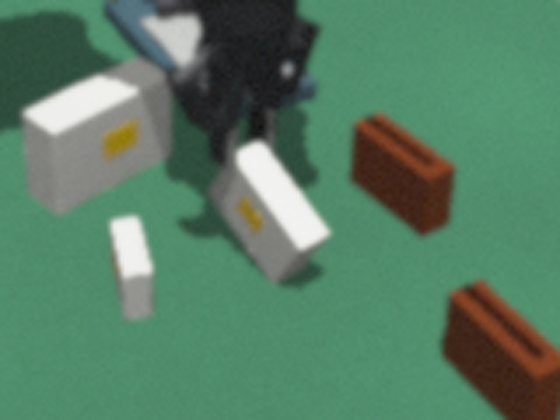

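The block is swinging down under gravity in the grip. Its far end is at crop (300,262), and it is already tilted well over. I'll keep lifting.

{"method": "jog_arm", "body": {
  "motion": [
    [0, 0, -0.2, 0, 0.2],
    [0, 0, -0.2, 0, 0.2],
    [0, 0, -0.2, 0, 0.2],
    [0, 0, -0.2, 0, 0.2],
    [0, 0, -0.2, 0, 0.2],
    [0, 0, 0, 0, 0.2],
    [0, 0, 0, 0, 0.2]
  ]
}}

```text
clock: 5.9
position: [0.4485, -0.1287, 0.1129]
tool_rot: [3.141, 0.0, 1.755]
force: [-0.1, 0.3, -4.2]
grip_width: 0.029
finger_force: 20.5
```

```bash
cat >> h.py <<'E'
def sticker(name="scene",box=None):
    f=bot.grab_frame(name);h=cv2.cvtColor(f["pixels"],cv2.COLOR_RGB2HSV)
    return f,h
E
python3 - <<'E'
from h import *
s=bot.observe();print(s["position"],s["force"],s["moment"])
a=bot.grab_frame("side");b=bot.grab_frame("scene")
c=proj(a,[.456,-.15,.06]).astype(int);d=proj(b,[.456,-.15,.06]).astype(int)
z=lambda f,c:cv2.resize(f["pixels"][c[1]-45:c[1]+45,c[0]-45:c[0]+45,::-1],(400,400),interpolation=cv2.INTER_CUBIC)
cv2.imwrite("pics/s2.png",np.hstack([z(a,c),z(b,d)]));print(c,d)
E
```

```text
[ 0.44854849 -0.12868366  0.11290295] [-0.1108122   0.3055056  -4.19559529] [ 0.05221617  0.00481646 -0.05281197]
[264 244] [212 177]
```

View pics/s2.png

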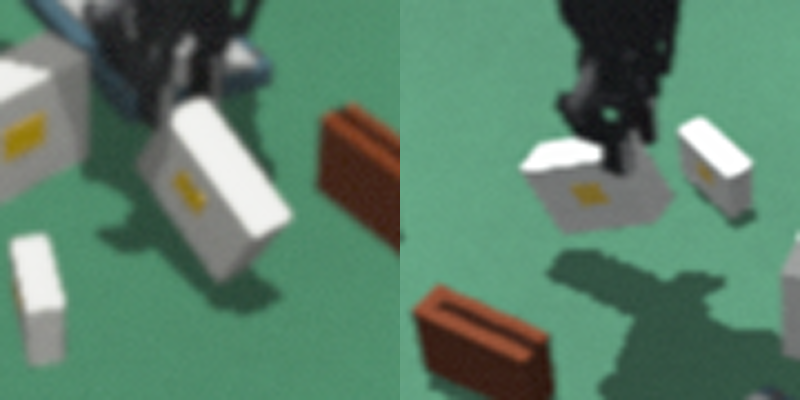

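The block hangs at roughly 45° from upright and now carries its full weight. I'll lower it until its bottom corner bears on the bench, then drag the grip over it.

{"method": "jog_arm", "body": {
  "motion": [
    [0, 0, 0.2, 0, 0.2],
    [0, 0, 0.2, 0, 0.2],
    [0, 0, 0.2, 0, 0.2],
    [0, 0, 0.1, 0, 0.2],
    [0, 0, 0, 0, 0.2]
  ]
}}

```text
clock: 6.5
position: [0.4481, -0.1288, 0.0912]
tool_rot: [-3.141, -0.0, 1.755]
force: [-0.0, -0.9, -3.6]
grip_width: 0.029
finger_force: 20.5
```

{"method": "jog_arm", "body": {
  "motion": [
    [-0.15, 0, 0.05, 0, 0.2],
    [-0.15, 0, 0, 0, 0.2],
    [-0.15, 0, 0, 0, 0.2],
    [-0.15, 0, 0, 0, 0.2]
  ]
}}

```text
clock: 6.9
position: [0.4519, -0.147, 0.0905]
tool_rot: [3.141, 0.0, 1.754]
force: [0.3, -0.1, -4.7]
grip_width: 0.0291
finger_force: 20.4
```

{"method": "jog_arm", "body": {
  "motion": [
    [0, 0, 0.1, 0, 0.2],
    [0, 0, 0.1, 0, 0.2],
    [0, 0, 0, 0, 0.2]
  ]
}}

```text
clock: 7.2
position: [0.4515, -0.1463, 0.0839]
tool_rot: [-3.141, -0.0, 1.755]
force: [-0.8, -0.1, -4.5]
grip_width: 0.0291
finger_force: 20.4
```

```bash
python3 - <<'E'
from h import *
f=bot.grab_frame("side");print(pose(f)[0])
n=np.array([np.cos(np.radians(10)),np.sin(np.radians(10)),0]);u=np.array([-n[1],n[0],0])
c0,_=pose(f);q=np.array([.4485,-.1287,.1129])
sg=np.sign((c0-q)@n)
for p in((172,125),(248,243),(225,283),(140,165)):
    c,d=ray(f,(264-45+p[0]*.225,244-45+p[1]*.225));P=c+d*(((q+sg*.015*n-c)@n)/(d@n));print(sg,p,"u",((P-q)@u*1e3).round(),"z",(P[2]*1e3).round())
f=bot.grab_frame("scene");c0,_=pose(f);sg=np.sign((c0-q)@n)
for p in((523,165),(565,233),(648,225),(675,195)):
    c,d=ray(f,(212-45+(p[0]-400)*.225,177-45+p[1]*.225));P=c+d*(((q+sg*.015*n-c)@n)/(d@n));print(sg,p,"u",((P-q)@u*1e3).round(),"z",(P[2]*1e3).round())
E
```

```text
[-0.00394498 -0.85743663  0.7068025 ]
-1.0 (172, 125) u -14.0 z 120.0
-1.0 (248, 243) u -82.0 z 75.0
-1.0 (225, 283) u -64.0 z 34.0
-1.0 (140, 165) u 15.0 z 75.0
1.0 (523, 165) u -78.0 z 85.0
1.0 (565, 233) u -50.0 z 29.0
1.0 (648, 225) u 19.0 z 66.0
1.0 (675, 195) u 43.0 z 103.0
```

The block has rotated only about 27°, because pad friction holds it. I'll shake it vertically so gravity can swing it further.

{"method": "jog_arm", "body": {
  "motion": [
    [0, 0, -1, 0, 0.2],
    [0, 0, -1, 0, 0.2],
    [0, 0, 1, 0, 0.2],
    [0, 0, -1, 0, 0.2],
    [0, 0, 1, 0, 0.2],
    [0, 0, -1, 0, 0.2],
    [0, 0, 1, 0, 0.2],
    [0, 0, -1, 0, 0.2],
    [0, 0, 1, 0, 0.2],
    [0, 0, 0, 0, 0.2],
    [0, 0, 0, 0, 0.2]
  ]
}}

```text
clock: 8.4
position: [0.4513, -0.1464, 0.1143]
tool_rot: [-3.14, -0.0, 1.755]
force: [-0.8, -0.3, -3.9]
grip_width: 0.0289
finger_force: 22.6
```

```bash
cat >> h.py <<'E'
def tilt(half=40):
    """angle of the sticker's long/short edges in the block's vertical plane, from both views"""
    s=bot.observe();q=s["position"];y=s["tool_rot"][2]
    n=np.array([np.sin(y),-np.cos(y),0]);u=np.array([np.cos(y),np.sin(y),0])
    for nm in("side","scene"):
        f=bot.grab_frame(nm);h=cv2.cvtColor(f["pixels"],cv2.COLOR_RGB2HSV)
        m=((h[:,:,0]>15)&(h[:,:,0]<35)&(h[:,:,1]>100)).astype(np.uint8)
        c0,_=pose(f);sg=np.sign((c0-q)@n)
        ys,xs=np.where(m>0);L=[]
        for x,yy in zip(xs,ys):
            c,d=ray(f,(x,yy));P=c+d*(((q+sg*.015*n-c)@n)/(d@n));L.append([(P-q)@u,P[2]-q[2]])
        L=np.array(L)*1e3;L=L[(abs(L[:,0])<90)&(L[:,1]<20)&(L[:,1]>-110)]
        if len(L)>5:print(nm,len(L),"sticker u,z rel TCP",L.mean(0).round(1),cv2.minAreaRect(L.astype(np.float32))[1:])
E
python3 - <<'E'
from h import *
s=bot.observe();print(s["position"],s["force"],s["moment"]);tilt()
E
```

```text
[ 0.4512929  -0.14643848  0.11434284] [-0.76898994 -0.293241   -3.93891165] [0.08947809 0.02489046 0.02028339]
side 33 sticker u,z rel TCP [-10.3 -39.5] ((23.539222717285156, 16.063880920410156), 54.24717330932617)
scene 24 sticker u,z rel TCP [ -2.2 -37.2] ((121.29495239257812, 17.55752944946289), 36.6292839050293)
```

The block now hangs at equilibrium, rotated about 55°, with its corner directly below the grip. I'll lower it to contact and drag.

{"method": "jog_arm", "body": {
  "motion": [
    [0, 0, 0.2, 0, 0.2],
    [0, 0, 0.2, 0, 0.2],
    [0, 0, 0.2, 0, 0.2],
    [0, 0, 0.1, 0, 0.2],
    [0, 0, 0, 0, 0.2]
  ]
}}

```text
clock: 9.0
position: [0.4532, -0.1465, 0.094]
tool_rot: [3.139, 0.0, 1.755]
force: [-0.3, 1.6, 22.8]
grip_width: 0.0289
finger_force: 31.2
```

{"method": "jog_arm", "body": {
  "motion": [
    [-0.2, 0, 0, 0, 0.2],
    [-0.2, 0, 0.02, 0, 0.2],
    [-0.2, 0, 0.03, 0, 0.2],
    [-0.2, 0, 0.05, 0, 0.2]
  ]
}}

```text
clock: 9.4
position: [0.4576, -0.1708, 0.0912]
tool_rot: [3.139, 0.001, 1.754]
force: [-0.5, -1.5, 23.2]
grip_width: 0.0288
finger_force: 36.1
```

```bash
python3 - <<'E'
from h import *
s=bot.observe();print(s["position"],s["force"],s["moment"]);tilt()
E
```

```text
[ 0.45755371 -0.17078974  0.09123567] [-0.54734093 -1.46648535 23.23390118] [0.23133585 0.17138027 0.01445264]
side 33 sticker u,z rel TCP [  1.6 -33.8] ((22.935922622680664, 17.907764434814453), 60.19997024536133)
scene 22 sticker u,z rel TCP [  2.8 -35.5] ((20.907426834106445, 14.137981414794922), 83.98709869384766)
```

{"method": "jog_arm", "body": {
  "motion": [
    [-0.2, 0, 0.05, 0, 0.2],
    [-0.2, 0, 0.06, 0, 0.2],
    [-0.2, 0, 0.08, 0, 0.2],
    [-0.2, 0, 0.1, 0, 0.2]
  ]
}}

```text
clock: 9.9
position: [0.462, -0.1952, 0.0825]
tool_rot: [3.138, 0.002, 1.754]
force: [-0.5, -5.6, 21.1]
grip_width: 0.0293
finger_force: 40.5
```

```bash
python3 - <<'E'
from h import *
s=bot.observe();print(s["position"],s["force"],s["moment"]);tilt()
a=bot.grab_frame("side");b=bot.grab_frame("scene")
c=proj(a,[.456,-.19,.06]).astype(int);d=proj(b,[.456,-.19,.06]).astype(int)
z=lambda f,c:cv2.resize(f["pixels"][c[1]-35:c[1]+35,c[0]-35:c[0]+35,::-1],(400,400),interpolation=cv2.INTER_CUBIC)
cv2.imwrite("pics/s3.png",np.hstack([z(a,c),z(b,d)]))
E
```

```text
[ 0.46197368 -0.19520216  0.08253938] [-0.49403778 -5.55878796 21.14166279] [-0.84259456  0.30743127  0.03912441]
side 30 sticker u,z rel TCP [ 12.9 -27.7] ((20.112245559692383, 16.15777015686035), 60.11518478393555)
scene 24 sticker u,z rel TCP [ 13.5 -30. ] ((22.887765884399414, 14.25888729095459), 83.56425476074219)
```

View pics/s3.png

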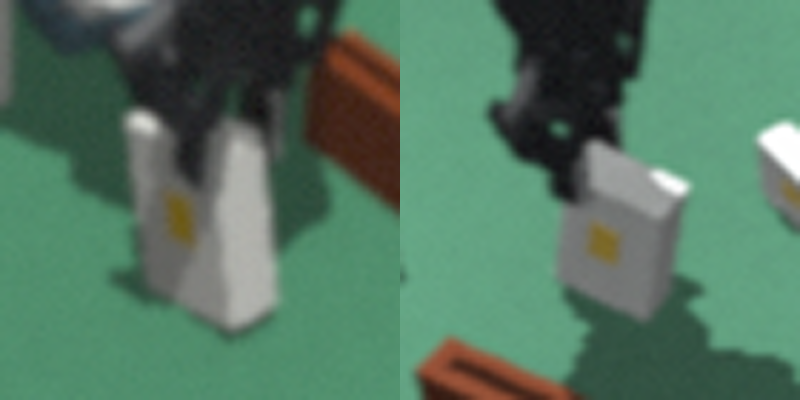

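The block is nearly upright, with its lower edge on the bench. I'll drag a little more, then open.

{"method": "jog_arm", "body": {
  "motion": [
    [-0.2, 0, 0.1, 0, 0.2],
    [-0.2, 0, 0.1, 0, 0.2],
    [0, 0, 0, 0, 0.2]
  ]
}}

```text
clock: 10.4
position: [0.4638, -0.2073, 0.076]
tool_rot: [3.139, 0.002, 1.753]
force: [1.4, -5.2, 14.0]
grip_width: 0.0292
finger_force: 41.7
```

```bash
python3 - <<'E'
from h import *
s=bot.observe();print(s["position"],s["force"],s["moment"]);tilt()
E
```

```text
[ 0.46378322 -0.20733426  0.0760189 ] [ 1.4221693  -5.17080716 14.04958916] [-0.93367458 -0.07963967 -0.05267   ]
side 30 sticker u,z rel TCP [ 18.8 -25.2] ((23.660945892333984, 11.544112205505371), 87.21097564697266)
scene 21 sticker u,z rel TCP [ 19.6 -27.4] ((23.01438331604004, 10.767179489135742), 83.4559326171875)
```

{"method": "jog_arm", "body": {
  "motion": [
    [0, 0, 0, 0, 0.5],
    [0, 0, 0, 0, 0.6],
    [0, 0, 0, 0, 0.6],
    [0, 0, 0, 0, 0.6]
  ]
}}

```text
clock: 10.9
position: [0.4627, -0.2053, 0.0754]
tool_rot: [-3.141, -0.0, 1.755]
force: [0.7, 0.3, -0.5]
grip_width: 0.0508
finger_force: 0.0
```

```bash
python3 - <<'E'
from h import *
s=bot.observe();print(s["position"],s["force"],s["moment"]);tilt()
E
```

```text
[ 0.46266472 -0.20532652  0.07544547] [ 0.699231    0.33775023 -0.54256611] [ 0.00706069 -0.00549011 -0.01429737]
side 26 sticker u,z rel TCP [ 11.9 -26.3] ((20.413589477539062, 11.455389976501465), 87.1162109375)
scene 21 sticker u,z rel TCP [ 13.1 -29.2] ((23.08633804321289, 10.788366317749023), 83.35655975341797)
```

Standing upright. I'll regrip it at mid-width, lift it, and look at the gauge.

{"method": "jog_arm", "body": {
  "motion": [
    [0.42, 0, 0, 0, 0.6],
    [0, 0, 0.4, 0, 0.6],
    [0, 0, 0.4, 0, 0.6],
    [0, 0, 0, 0, 0.2],
    [0, 0, 0, 0, 0.2],
    [0, 0, 0, 0, 0.2],
    [0, 0, 0, 0, 0.2],
    [0, 0, 0, 0, 0.2]
  ],
  "newtons": 60
}}

```text
clock: 11.8
position: [0.4605, -0.1931, 0.0517]
tool_rot: [3.141, 0.0, 1.755]
force: [0.5, 0.7, -3.5]
grip_width: 0.0292
finger_force: 60.9
```

{"method": "jog_arm", "body": {
  "motion": [
    [0, 0, -0.2, 0, 0.2],
    [0, 0, -0.5, 0, 0.2],
    [0, 0, -0.8, 0, 0.2],
    [0, 0, -1, 0, 0.2],
    [0, 0, -1, 0, 0.2],
    [0, 0, 0, 0, 0.2]
  ]
}}

```text
clock: 12.4
position: [0.4619, -0.1937, 0.1601]
tool_rot: [3.137, 0.002, 1.755]
force: [0.5, -0.4, -4.7]
grip_width: 0.0293
finger_force: 61.2
```

```bash
python3 - <<'E'
from h import *
s=bot.observe();print(s["position"],s["force"],s["moment"]);tilt()
plan((.56,-.03,.18,1.50,10),o=.2)
E
```

```text
[ 0.46192057 -0.19369219  0.16013172] [ 0.50605106 -0.4010125  -4.71894524] [-0.02948946 -0.02673937 -0.04203564]
side 14 sticker u,z rel TCP [-16.2  -9.5] ((93.52723693847656, 31.574718475341797), 4.729244232177734)
scene 8 sticker u,z rel TCP [  1.8 -13.1] ((13.353766441345215, 3.738755702972412), 19.449127197265625)
10 0.56
[[0.47,0.43,-0.08,np.float64(0.32),0.2],[0.48,0.41,-0.08,np.float64(0.32),0.2],[0.49,0.4,-0.08,np.float64(0.32),0.2],[0.51,0.39,-0.08,np.float64(0.32),0.2],[0.51,0.37,-0.07,np.float64(0.32),0.2],[0.52,0.36,-0.08,np.float64(0.32),0.2],[0.54,0.35,-0.07,np.float64(0.32),0.2],[0.54,0.33,-0.08,np.float64(0.32),0.2],[0.55,0.32,-0.07,np.float64(0.31),0.2],[0.56,0.31,-0.08,np.float64(0.32),0.2]]
```

{"method": "jog_arm", "body": {
  "motion": [
    [0.45, 0.45, -0.1, 0.3, 0.2],
    [0.5, 0.4, -0.1, 0.3, 0.2],
    [0.5, 0.4, -0.1, 0.3, 0.2],
    [0.5, 0.4, -0.1, 0.3, 0.2],
    [0.5, 0.35, -0.1, 0.3, 0.2],
    [0.5, 0.35, -0.1, 0.3, 0.2],
    [0.55, 0.35, 0, 0.35, 0.2],
    [0.55, 0.35, 0, 0.35, 0.2],
    [0.55, 0.3, 0, 0.35, 0.2],
    [0.55, 0.3, 0, 0.35, 0.2],
    [0, 0, 0, 0, 0.2]
  ]
}}

```text
clock: 13.6
position: [0.5589, -0.0278, 0.173]
tool_rot: [-3.14, -0.0, 1.501]
force: [-0.5, -0.3, -4.7]
grip_width: 0.0292
finger_force: 60.9
```

```bash
python3 - <<'E'
from h import *
s=bot.observe();print(s["position"],s["tool_rot"],s["force"])
f=bot.grab_frame("wrist");cv2.imwrite("pics/w2.png",f["pixels"][:,:,::-1]);np.savez("w2.npz",s=s,f=f)
E
```

```text
[ 0.55892872 -0.02782659  0.17298468] [-3.13971986e+00 -3.24838777e-04  1.50097731e+00] [-0.5312406  -0.31402341 -4.71653379]
```

View pics/w2.png

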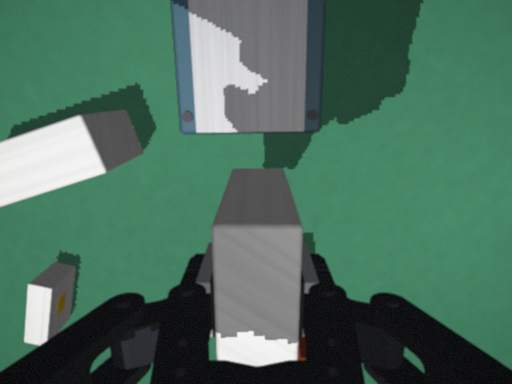

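The wrist view shows the block held upright: top edge at row 225, lower end at row 170. The gauge base front is at row 132, with edges at columns 181 and 321. The anvil edges are at columns 194 and 306.

```bash
python3 - <<'E'
from h import *
D=np.load("w2.npz",allow_pickle=True);s=D["s"].item();f=D["f"].item()
for n,z,L in(("base",.022,[(181,131),(171.5,0),(321,131),(325,0)]),("anv",.025,[(194,130),(188,0),(306,130),(308,0)])):
    P=np.array([onz(f,p,z,s)[:2] for p in L]);print(n,(P*1e3).round(1).tolist())
    a=(P[0]+P[2])/2;b=(P[1]+P[3])/2;d=b-a;print("mid",a,b,"yaw",np.degrees(np.arctan2(d[1],d[0])),[np.degrees(np.arctan2(*(P[i+1]-P[i])[::-1])).round(2) for i in(0,2)])
# block bottom edge on camera side: corners ; z=tcp-.0517
z0=s["position"][2]-.0515
for p,z in(((233,170),z0),((284,170),z0),((215,225),z0+.09),((302,225),z0+.09)):print(p,onz(f,p,z,s))
E
```

```text
base [[497.0, 20.7], [502.8, 119.0], [614.7, 12.5], [619.4, 110.8]]
mid [0.55583697 0.01662135] [0.56108534 0.11490075] yaw 86.94316232568345 [np.float64(86.61), np.float64(87.28)]
anv [[508.6, 21.0], [515.8, 117.4], [601.7, 14.6], [606.0, 111.0]]
mid [0.55515812 0.01779518] [0.56093573 0.11420539] yaw 86.57051321597929 [np.float64(85.7), np.float64(87.45)]
(233, 170) [0.54652211 0.00507203 0.12148468]
(284, 170) [0.5758021  0.00304433 0.12148468]
(215, 225) [0.54702911 0.00618712 0.21148468]
(302, 225) [0.57512832 0.0042543  0.21148468]
```

{"method": "jog_arm", "body": {
  "motion": [
    [0.6, -0.05, 0, -0.17, 0.2],
    [0.7, -0.05, 0, 0, 0.2],
    [0.7, -0.05, 0, 0, 0.2],
    [0.62, -0.05, 0, 0, 0.2],
    [0, 0, 0.5, 0, 0.2],
    [0, 0, 0.9, 0, 0.2],
    [0, 0, 0.8, 0, 0.2],
    [0, 0, 0.45, 0, 0.2],
    [0, 0, 0.2, 0, 0.2],
    [0, 0, 0.1, 0, 0.2],
    [0, 0, 0, 0, 0.2]
  ]
}}

```text
clock: 14.75
position: [0.5576, 0.0482, 0.0864]
tool_rot: [3.141, -0.0, 1.512]
force: [0.1, 0.5, -4.5]
grip_width: 0.0294
finger_force: 60.9
```

{"method": "jog_arm", "body": {
  "motion": [
    [0.1, 0.04, 0.1, 0, 0.2],
    [0, 0, 0.1, 0, 0.2],
    [0, 0, 0.05, 0, 0.2],
    [0, 0, 0.03, 0, 0.2],
    [0, 0, 0, 0, 0.2]
  ]
}}

```text
clock: 15.25
position: [0.5588, 0.0513, 0.0777]
tool_rot: [-3.142, 0.0, 1.512]
force: [-0.5, -0.2, -3.7]
grip_width: 0.0292
finger_force: 61.0
```

{"method": "jog_arm", "body": {
  "motion": [
    [0, 0, 0.04, 0, 0.2],
    [0, 0, 0, 0, 0.2],
    [0, 0, 0, 0, 0.2]
  ]
}}

```text
clock: 15.55
position: [0.5588, 0.0513, 0.0765]
tool_rot: [-3.142, 0.0, 1.512]
force: [-0.7, 0.1, -4.4]
grip_width: 0.0294
finger_force: 61.0
```

{"method": "jog_arm", "body": {
  "motion": [
    [0, 0, 0.05, 0, 0.2],
    [0, 0, 0.03, 0, 0.2],
    [0, 0, 0, 0, 0.2]
  ]
}}

```text
clock: 15.85
position: [0.5594, 0.0513, 0.0755]
tool_rot: [3.14, -0.001, 1.512]
force: [-5.7, 0.4, 26.9]
grip_width: 0.0294
finger_force: 64.9
```

{"method": "jog_arm", "body": {
  "motion": [
    [0, 0, 0, 0, 0.6],
    [0, 0, 0, 0, 0.8],
    [0, 0, 0, 0, 0.8],
    [0, 0, -0.5, 0, 0.8],
    [0, 0, -1, 0, 0.8],
    [0, 0, -1, 0, 1],
    [-1, 0, -0.3, 0, 1],
    [-1, 0, 0, 0, 1],
    [0, 0, 0, 0, 1]
  ]
}}

```text
clock: 16.75
position: [0.5552, -0.0126, 0.1598]
tool_rot: [3.14, 0.001, 1.508]
force: [-0.8, 0.5, 0.4]
grip_width: 0.0852
finger_force: 0.0
```

```bash
python3 - <<'E'
from h import *
s=bot.observe();print(s["position"],s["tool_rot"],s["qpos"].round(2),s["clock"])
f=bot.grab_frame("wrist");np.savez("w3.npz",s=s,f=f)
im=cv2.cvtColor(f["pixels"],cv2.COLOR_RGB2HSV)
p=[proj(f,[.559+a,.054+b,.115],s).round(0).tolist() for a,b in((-.015,-.03),(.015,-.03),(.015,.03),(-.015,.03))];print(p)
c=np.mean(p,0).astype(int);print(im[c[1],c[0]])
for v in(195,215):
    m=((im[:,:,1]<45)&(im[:,:,2]>v)).astype(np.uint8);_,l=cv2.connectedComponents(m,connectivity=4)
    ys,xs=np.where(l==l[c[1],c[0]]);P=np.array([onz(f,q,.115,s)[:2] for q in zip(xs,ys)])*1e3
    print(v,len(xs),cv2.minAreaRect(P.astype(np.float32)))
cv2.imwrite("pics/w3.png",f["pixels"][:,:,::-1])
E
```

```text
[ 0.55523253 -0.01264229  0.15983126] [3.13980210e+00 1.17384368e-03 1.50768360e+00] [-0.41  0.55  0.46  1.87 -0.33  0.8   0.16] 16.75
[[234.0, 166.0], [288.0, 162.0], [284.0, 44.0], [224.0, 48.0]]
[ 60   2 167]
195 186523 ((553.9532470703125, -10.760978698730469), (231.72955322265625, 346.71990966796875), 86.33204650878906)
215 186902 ((553.9532470703125, -10.760978698730469), (231.72955322265625, 346.71990966796875), 86.33204650878906)
```

```bash
python3 - <<'E'
from h import *
D=np.load("w3.npz",allow_pickle=True);s=D["s"].item();f=D["f"].item()
g=cv2.cvtColor(f["pixels"],cv2.COLOR_RGB2HSV)
print("row100 V",g[100,190:320:4,2].tolist());print("S",g[100,190:320:4,1].tolist())
print("col256 V",g[20:240:6,256,2].tolist());print("S",g[20:240:6,256,1].tolist())
E
```

```text
row100 V [158, 155, 237, 242, 200, 133, 133, 138, 136, 134, 136, 166, 165, 162, 163, 164, 168, 167, 168, 168, 165, 165, 166, 164, 135, 137, 138, 140, 138, 138, 136, 90, 87]
S [89, 92, 1, 1, 4, 4, 6, 7, 6, 4, 4, 2, 5, 2, 2, 2, 2, 2, 3, 2, 2, 2, 3, 0, 4, 4, 6, 5, 7, 4, 6, 68, 82]
col256 V [133, 132, 134, 135, 128, 164, 165, 164, 163, 166, 163, 164, 170, 167, 165, 162, 171, 169, 172, 172, 168, 169, 162, 166, 155, 151, 152, 153, 153, 153, 153, 155, 151, 148, 153, 152, 151]
S [6, 4, 4, 4, 6, 5, 2, 2, 3, 0, 2, 3, 3, 2, 0, 2, 0, 2, 3, 1, 2, 3, 2, 2, 123, 122, 122, 120, 122, 122, 122, 120, 118, 121, 120, 121, 123]
```

```bash
cat >> h.py <<'E'
def toprect(f,s,z,seed,lo,hi,smax=14):
    g=cv2.cvtColor(cv2.medianBlur(f["pixels"],3),cv2.COLOR_RGB2HSV)
    m=((g[:,:,1]<smax)&(g[:,:,2]>lo)&(g[:,:,2]<hi)).astype(np.uint8)
    _,l=cv2.connectedComponents(m,connectivity=4);ys,xs=np.where(l==l[seed[1],seed[0]])
    P=np.array([onz(f,q,z,s)[:2] for q in zip(xs,ys)])*1e3
    return len(xs),cv2.minAreaRect(P.astype(np.float32))
E
python3 - <<'E'
from h import *
D=np.load("w3.npz",allow_pickle=True);s=D["s"].item();f=D["f"].item()
n,r=toprect(f,s,.115,(256,100),150,190);print(n,r)
g=cv2.cvtColor(f["pixels"],cv2.COLOR_RGB2HSV)
# anvil / base edges along rows below the block front and beside it
for row in(30,60,90,120,150):
    sat=cv2.GaussianBlur(g,(1,3),0)[row,:,1]; ok=np.where(sat[130:400]<20)[0]+130; print(row,ok.min(),ok.max(),[onz(f,(c,row),.025,s).round(4)[:2].tolist() for c in(ok.min(),ok.max())])
col=g[:,215,1];print(g[150:240:3,200,1].tolist(),g[150:240:3,200,2].tolist())
E
```

```text
6093 ((559.855712890625, 55.072654724121094), (58.96290588378906, 31.489192962646484), 86.30599975585938)
30 193 315 [[0.5152, 0.109], [0.6047, 0.1033]]
60 195 313 [[0.5143, 0.0884], [0.6029, 0.0828]]
90 197 312 [[0.5134, 0.0669], [0.6018, 0.0613]]
120 198 311 [[0.5116, 0.0443], [0.6006, 0.0387]]
150 130 310 [[0.4541, 0.0242], [0.5994, 0.015]]
[7, 81, 120, 123, 122, 123, 120, 121, 120, 122, 121, 119, 119, 120, 118, 118, 121, 119, 123, 121, 120, 122, 119, 119, 121, 120, 122, 120, 122, 118] [232, 142, 153, 155, 153, 151, 155, 158, 155, 155, 156, 154, 157, 153, 155, 153, 156, 154, 153, 152, 151, 150, 152, 152, 152, 151, 151, 153, 150, 153]
```

The block stands on the anvil at (0.560, 0.055) with yaw 86.3°, which matches the gauge's 86.6°. Next I'll turn the gripper 90° so that the back of one open finger can push it home.

{"method": "jog_arm", "body": {
  "motion": [
    [-0.6, 0, 0, -1, 1],
    [-0.6, 0, 0, -1, 1],
    [0, 0, 0, -1, 1],
    [0, 0, 0, -1, 1],
    [0, 0, 0, -1, 1],
    [0, 0, 0, -1, 1],
    [0, 0, 0, -1, 1],
    [0, 0, 0, -1, 1],
    [0, 0, 0, -1, 1],
    [0, 0, 0, -1, 1],
    [0, 0, 0, -1, 1],
    [0, 0, 0, -1, 1]
  ]
}}

```text
clock: 18.0
position: [0.5548, -0.0437, 0.1586]
tool_rot: [3.142, 0.0, 2.476]
force: [0.2, 0.9, -0.3]
grip_width: 0.0854
finger_force: 0.0
```

{"method": "jog_arm", "body": {
  "motion": [
    [0, 0, 0, -1, 1],
    [0, 0, 0, -1, 1],
    [0, 0, 0, -1, 1],
    [0, 0, 0, -1, 1],
    [0, 0, 0, -1, 1],
    [0, 0, 0, -1, 1],
    [0, 0, 0, -1, 1],
    [0, 0, 0, -0.7, 1],
    [0, 0, 0, 0, 1]
  ]
}}

```text
clock: 18.9
position: [0.5548, -0.044, 0.1585]
tool_rot: [-3.142, 0.0, 3.09]
force: [-0.1, -0.1, -1.0]
grip_width: 0.0855
finger_force: 0.0
```

```bash
python3 - <<'E'
from h import *
s=bot.observe();print(s["position"],s["tool_rot"],s["qpos"].round(2),s["clock"])
plan((.5539,-.048,.072,3.083,5),(.556,-.012,.072,3.083,3))
E
```

```text
[ 0.55475745 -0.04397774  0.15852523] [-3.14155019e+00  1.25127832e-04  3.08975842e+00] [-0.05  0.5   0.03  1.85 -0.02  0.78  1.51] 18.9
8 0.58
[[0.0,-0.03,0.58,np.float64(0.02),1.0],[0.01,-0.03,0.58,np.float64(0.02),1.0],[0.0,-0.03,0.57,np.float64(0.01),1.0],[0.01,-0.02,0.58,np.float64(0.02),1.0],[0.0,-0.03,0.57,np.float64(0.01),1.0],[0.0,0.4,0.0,np.float64(0.0),1.0],[0.0,0.4,0.0,np.float64(0.0),1.0],[0.0,0.41,0.0,np.float64(0.0),1.0]]
```

The outer knuckles probably stick out further than the fingertips. I'll part-close the fingers, go low, and push with the knuckle.

{"method": "jog_arm", "body": {
  "motion": [
    [0, -0.2, 0, 0.08, 0.35],
    [0, 0, 0.5, 0, 0.35],
    [0, 0, 0.8, 0, 0.35],
    [0, 0, 0.8, 0, 0.35],
    [0, 0, 0.8, 0, 0.35],
    [0, 0, 0.8, 0, 0.35],
    [0, 0, 0.5, 0, 0.35],
    [0, 0, 0, 0, 0.35]
  ]
}}

```text
clock: 19.7
position: [0.5534, -0.0506, 0.0306]
tool_rot: [-3.141, -0.003, 3.081]
force: [0.9, -0.1, 0.4]
grip_width: 0.0297
finger_force: 0.0
```

{"method": "jog_arm", "body": {
  "motion": [
    [0, 0.2, 0, 0, 0.35],
    [0, 0.2, 0, 0, 0.35],
    [0, 0.2, 0, 0, 0.35],
    [0, 0.2, 0, 0, 0.35]
  ]
}}

```text
clock: 20.1
position: [0.5565, -0.0261, 0.0331]
tool_rot: [-3.141, 0.002, 3.082]
force: [1.0, -2.7, 3.6]
grip_width: 0.0299
finger_force: 0.0
```

```bash
python3 - <<'E'
from h import *
s=bot.observe();print(s["position"],s["tool_rot"],s["force"],s["moment"],s["clock"])
for nm in("scene","side"):
    f=bot.grab_frame(nm);h=cv2.cvtColor(f["pixels"],cv2.COLOR_RGB2HSV)
    m=((h[:,:,0]>15)&(h[:,:,0]<35)&(h[:,:,1]>100)).astype(np.uint8)
    k,l,st,ce=cv2.connectedComponentsWithStats(m)
    t=proj(f,[.56,.06,.07]);print(nm,t.round(),[(ce[i].round(1).tolist(),int(st[i,4])) for i in range(1,k) if np.hypot(*(ce[i]-t))<50])
    cv2.imwrite(f"pics/{nm}p.png",f["pixels"][:,:,::-1])
E
```

```text
[ 0.5565062  -0.0261475   0.03311729] [-3.14148773e+00  1.82258459e-03  3.08175977e+00] [ 1.01533125 -2.74846567  3.57993375] [-0.09223107 -0.05131644 -0.00415053] 20.1
scene [248. 226.] [([272.0, 192.5], 12), ([200.0, 214.0], 1), ([200.0, 216.0], 1), ([244.3, 228.1], 23)]
side [258. 197.] [([253.8, 195.5], 13), ([223.9, 229.3], 62), ([293.0, 224.0], 1)]
```

{"method": "jog_arm", "body": {
  "motion": [
    [0, 0.15, 0, 0, 0.35],
    [0, 0.15, 0, 0, 0.35],
    [0, 0.15, 0, 0, 0.35],
    [0, 0.15, 0, 0, 0.35],
    [0, 0.15, 0, 0, 0.35],
    [0, 0.15, 0, 0, 0.35]
  ]
}}

```text
clock: 20.8
position: [0.5575, 0.0005, 0.0322]
tool_rot: [-3.141, 0.0, 3.082]
force: [-0.1, -4.1, 5.4]
grip_width: 0.0298
finger_force: 0.0
```

```bash
cat >> h.py <<'E'
def stk(near):
    L=[]
    for nm in("scene","side"):
        f=bot.grab_frame(nm);h=cv2.cvtColor(f["pixels"],cv2.COLOR_RGB2HSV)
        m=((h[:,:,0]>15)&(h[:,:,0]<35)&(h[:,:,1]>90)).astype(np.uint8)
        k,l,st,ce=cv2.connectedComponentsWithStats(m);t=proj(f,near)
        i=min((i for i in range(1,k) if st[i,4]>4),key=lambda i:np.hypot(*(ce[i]-t)))
        c,d=ray(f,ce[i]);n=np.array([.998,-.059,0]);q=np.array([.559,.055,.07])+n*.015*np.sign((c-np.array(near))@n)
        P=c+d*(((q-c)@n)/(d@n));print(nm,ce[i].round(1),st[i,4],"sticker",P.round(4))
E
python3 - <<'E'
from h import *
s=bot.observe();print(s["position"],s["force"],s["moment"]);stk([.561,.09,.07])
E
```

```text
[5.57491019e-01 4.98431074e-04 3.22034983e-02] [-0.13461606 -4.14747727  5.40218084] [-0.40447715  0.04992624 -0.01910526]
scene [250.2 230.6] 27 sticker [0.5755 0.0792 0.0793]
side [250.5 191.1] 16 sticker [0.5455 0.0815 0.0844]
```

```bash
python3 - <<'E'
from h import *
for nm,px in(("scene",(244.3,228.1)),("side",(253.8,195.5))):
    f=bot.grab_frame(nm);c,d=ray(f,px);n=np.array([.998,-.059,0]);q=np.array([.559,.055,.07])+n*.015*np.sign((c-np.array([.56,.06,.07]))@n)
    P=c+d*(((q-c)@n)/(d@n));print(nm,P.round(4))
    a=cv2.imread(f"pics/{nm}p.png");b=f["pixels"][:,:,::-1];t=proj(f,[.56,.06,.08]).astype(int)
    z=lambda i:cv2.resize(i[t[1]-38:t[1]+38,t[0]-50:t[0]+50],(400,300),interpolation=cv2.INTER_CUBIC)
    cv2.imwrite(f"pics/z{nm}.png",np.hstack([z(a),z(b)]))
cv2.imwrite("pics/z.png",np.vstack([cv2.imread("pics/zscene.png"),cv2.imread("pics/zside.png")]))
E
```

```text
scene [0.5742 0.058  0.0741]
side [0.5442 0.0581 0.0805]
```

View pics/z.png

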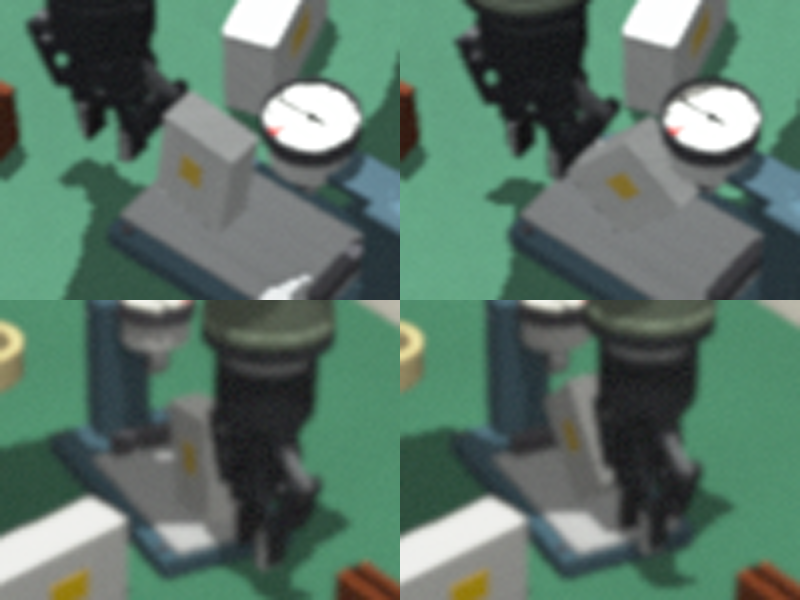

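The picture shows the block tipped back about 25°, because the knuckle is pushing at its top. I'll back off slowly so it settles on its base again, then push lower down.

{"method": "jog_arm", "body": {
  "motion": [
    [0, -0.1, 0, 0, 0.35],
    [0, -0.1, 0, 0, 0.35],
    [0, -0.1, 0, 0, 0.35],
    [0, -0.1, 0, 0, 0.35],
    [0, -0.1, 0, 0, 0.35],
    [0, -0.1, 0, 0, 0.35],
    [0, -0.1, 0, 0, 0.35],
    [0, -0.12, 0, 0, 0.35],
    [0, -0.12, 0, 0, 0.35],
    [0, -0.12, 0, 0, 0.35],
    [0, -0.12, 0, 0, 0.35],
    [0, -0.2, 0, 0, 0.35]
  ]
}}

```text
clock: 22.2
position: [0.5549, -0.041, 0.0321]
tool_rot: [3.141, 0.0, 3.082]
force: [-0.2, 1.3, -0.8]
grip_width: 0.03
finger_force: 0.0
```

```bash
python3 - <<'E'
from h import *
s=bot.observe();print(s["position"],s["force"]);stk([.561,.06,.07])
E
```

```text
[ 0.55491517 -0.04097415  0.03209559] [-0.24710123  1.26682126 -0.827363  ]
scene [263.  241.7] 26 sticker [0.5781 0.1234 0.065 ]
side [245. 190.] 11 sticker [0.5479 0.1215 0.0679]
```

```bash
cat >> h.py <<'E'
def stk2(near,L=60):
    n=np.array([.998,-.059,0]);u=np.array([.059,.998,0]);q0=np.array([.560,.055,.07])
    for nm in("scene","side"):
        f=bot.grab_frame(nm);c,_=pose(f);q=q0+n*.015*np.sign((c-q0)@n)
        # rectify the block's broad-face plane, 0.5 mm per px, u 0..240 mm from y=0, z 0..140
        pts=[(-.055,0),(.185,0),(.185,.14),(-.055,.14)];src=[proj(f,q+u*a+np.array([0,0,b-.07])) for a,b in pts]
        H=cv2.getPerspectiveTransform(np.float32(src),np.float32([(0,280),(480,280),(480,0),(0,0)]))
        w=cv2.warpPerspective(f["pixels"],H,(480,280),flags=cv2.INTER_CUBIC);h=cv2.cvtColor(w,cv2.COLOR_RGB2HSV)
        m=((h[:,:,0]>15)&(h[:,:,0]<35)&(h[:,:,1]>80)).astype(np.uint8)
        k,l,st,ce=cv2.connectedComponentsWithStats(m)
        for i in range(1,k):
            if st[i,4]>150:
                ys,xs=np.where(l==i);r=cv2.minAreaRect(np.float32(np.c_[xs/2,140-ys/2]))
                print(nm,"y %.0f z %.0f"%(r[0][0],r[0][1]),np.round(r[1],1),round(r[2],1))
E
python3 - <<'E'
from h import *
stk2(0)
f=bot.grab_frame("scene");a=cv2.imread("pics/scenep.png")
E
```

```text
scene y 125 z 66 [26.5 19.2] 8.4
side y 123 z 67 [25.  20.4] 14.0
```

The master has tipped back onto the anvil, lying with its centre near y = 0.124. I'll turn back to the gripping yaw, measure, and stand it up again.

{"method": "jog_arm", "body": {
  "motion": [
    [0, 0, -1, 1, 0.7],
    [0, 0, -1, 1, 0.7],
    [0, 0, -1, 1, 0.7],
    [0, 0, -1, 1, 0.7],
    [0, 0, -0.3, 1, 0.7],
    [0, 0, 0, 1, 0.7],
    [0, 0, 0, 1, 0.7],
    [0, 0, 0, 1, 0.7],
    [0, 0, 0, 1, 0.7],
    [0, 0, 0, 1, 0.7],
    [0, 0, 0, 1, 0.7],
    [0, 0, 0, 1, 0.7]
  ]
}}

```text
clock: 23.65
position: [0.5549, -0.0406, 0.1611]
tool_rot: [3.142, -0.0, 2.119]
force: [-0.4, 0.2, -0.3]
grip_width: 0.0598
finger_force: 0.0
```

{"method": "jog_arm", "body": {
  "motion": [
    [0.4, 0, 0, 1, 0.7],
    [0.4, 0, 0, 1, 0.7],
    [0.4, 0, 0, 1, 0.7],
    [0.4, 0, 0, 1, 0.7],
    [0.4, 0, 0, 1, 0.7],
    [0, 0, 0, 1, 0.7],
    [0, 0, 0, 1, 0.7],
    [0, 0, 0, 0.6, 0.7]
  ]
}}

```text
clock: 24.45
position: [0.5321, 0.0147, 0.1611]
tool_rot: [-3.142, -0.0, 1.511]
force: [-0.0, -0.8, 0.0]
grip_width: 0.0598
finger_force: 0.0
```

```bash
python3 - <<'E'
from h import *
s=bot.observe();f=bot.grab_frame("wrist");np.savez("w4.npz",s=s,f=f);print(s["position"],s["tool_rot"],s["clock"])
g=cv2.cvtColor(cv2.medianBlur(f["pixels"],3),cv2.COLOR_RGB2HSV)
for y,z in((.08,.085),(.08,.025),(.11,.085)):
    print(y,z,proj(f,[.561,y,z],s).round())
c=int(proj(f,[.561,.08,.085],s)[0]);print("col",c,[(r,int(g[r,c,2]),int(g[r,c,1])) for r in range(0,200,6)])
e=int(proj(f,[.561,.09,.085],s)[1]);e=max(e,5);print("row",e,[(q,int(g[e,q,2])) for q in range(170,340,5)])
# bezel now (saved scene image)
a=cv2.imread("pics/sidep.png");
f=bot.grab_frame("scene");h=cv2.cvtColor(f["pixels"],cv2.COLOR_RGB2HSV)
t=proj(f,[.566,.151,.184])
m=((h[:,:,0]<9)|(h[:,:,0]>170))&(h[:,:,1]>60)&(h[:,:,2]>120);ys,xs=np.where(m);k=np.hypot(xs-t[0],ys-t[1])<16
w=((h[:,:,1]<50)&(h[:,:,2]>190));yw,xw=np.where(w);kw=np.hypot(xw-t[0],yw-t[1])<16
print(t,"red",xs[k].mean(),ys[k].mean(),k.sum(),"white",xw[kw].mean(),yw[kw].mean(),kw.sum())
pr=onz(f,(xs[k].mean(),ys[k].mean()),.184);pw=onz(f,(xw[kw].mean(),yw[kw].mean()),.184);d=pr-pw
print(pr,pw,"angle rel -x gauge deg",((np.degrees(np.arctan2(d[1],d[0]))-86.6-180)+180)%360-180,np.hypot(*d[:2]))
E
```

```text
[0.53210466 0.01470474 0.16111722] [-3.14158443e+00 -1.08239518e-04  1.51149711e+00] 24.45
0.08 0.085 [299. 106.]
0.08 0.025 [290. 103.]
0.11 0.085 [298.  53.]
col 298 [(0, 55, 14), (6, 145, 2), (12, 145, 0), (18, 147, 3), (24, 147, 2), (30, 147, 0), (36, 149, 3), (42, 148, 0), (48, 149, 2), (54, 150, 0), (60, 149, 0), (66, 150, 2), (72, 150, 2), (78, 150, 2), (84, 150, 0), (90, 150, 2), (96, 150, 2), (102, 150, 2), (108, 150, 2), (114, 150, 3), (120, 130, 4), (126, 132, 4), (132, 133, 6), (138, 133, 6), (144, 235, 2), (150, 235, 2), (156, 234, 2), (162, 234, 2), (168, 235, 3), (174, 234, 2), (180, 234, 2), (186, 142, 122), (192, 144, 122), (198, 143, 123)]
row 88 [(170, 142), (175, 142), (180, 141), (185, 141), (190, 144), (195, 144), (200, 142), (205, 143), (210, 127), (215, 142), (220, 109), (225, 74), (230, 122), (235, 231), (240, 227), (245, 228), (250, 231), (255, 229), (260, 178), (265, 123), (270, 108), (275, 126), (280, 147), (285, 146), (290, 149), (295, 149), (300, 150), (305, 148), (310, 147), (315, 150), (320, 150), (325, 121), (330, 127), (335, 124)]
[274.70809124 214.18239184] red 265.8 217.4 5 white nan nan 0
[0.58762481 0.13854207 0.184     ] [nan nan nan] angle rel -x gauge deg nan nan<stdin>:14: RuntimeWarning: Mean of empty slice.
  ret = ret.dtype.type(ret / rcount)
<stdin>:15: RuntimeWarning: Mean of empty slice.
```

{"method": "jog_arm", "body": {
  "motion": [
    [0.65, 0.28, 0.3, 0, 0.7],
    [0.65, 0.28, 0.4, 0, 0.7],
    [0.65, 0.29, 0.7, 0, 0.7],
    [0, 0, 0.9, 0, 0.6],
    [0, 0, 0.65, 0, 0.55],
    [0, 0, 0, 0, 0.2],
    [0, 0, 0, 0, 0.2],
    [0, 0, 0, 0, 0.2],
    [0, 0, 0, 0, 0.2]
  ],
  "newtons": 25
}}

```text
clock: 25.45
position: [0.5613, 0.0713, 0.0734]
tool_rot: [3.141, -0.0, 1.514]
force: [0.0, -0.3, -2.9]
grip_width: 0.0289
finger_force: 28.1
```

{"method": "jog_arm", "body": {
  "motion": [
    [-0.3, 0, 0, 0, 0.2],
    [-0.7, 0, 0, 0, 0.2],
    [-0.9, 0, -0.1, 0, 0.2],
    [-1, -0.2, -0.6, 0, 0.2]
  ]
}}

```text
clock: 25.85
position: [0.5494, -0.0166, 0.0929]
tool_rot: [-3.14, 0.001, 1.515]
force: [-0.5, -0.7, -3.9]
grip_width: 0.0288
finger_force: 27.7
```

{"method": "jog_arm", "body": {
  "motion": [
    [-0.88, -0.44, -0.6, 0, 0.2],
    [-0.88, -0.44, -0.6, 0, 0.2],
    [-0.88, -0.44, -0.5, 0, 0.2],
    [-0.88, -0.44, 0.8, 0, 0.2],
    [0, 0, -1, 0, 0.2],
    [0, 0, 1, 0, 0.2],
    [0, 0, -1, 0, 0.2],
    [0, 0, 1, 0, 0.2],
    [0, 0, -1, 0, 0.2],
    [0, 0, 1, 0, 0.2],
    [0, 0, 0, 0, 0.2]
  ],
  "newtons": 20
}}

```text
clock: 26.95
position: [0.49, -0.1179, 0.1192]
tool_rot: [-3.139, -0.0, 1.514]
force: [-0.4, 0.0, -4.3]
grip_width: 0.0291
finger_force: 24.1
```

```bash
python3 - <<'E'
from h import *
s=bot.observe();print(s["position"],s["force"],s["moment"]);tilt()
E
```

```text
[ 0.49000521 -0.11794316  0.1191723 ] [-0.35288342  0.04876912 -4.32190619] [-0.02526453  0.07974654 -0.00456837]
side 20 sticker u,z rel TCP [  6. -44.] ((19.687644958496094, 17.414405822753906), 86.92112731933594)
scene 18 sticker u,z rel TCP [  7.3 -46.5] ((12.450273513793945, 21.798133850097656), 32.12538528442383)
```

{"method": "jog_arm", "body": {
  "motion": [
    [0, 0, 0.3, 0, 0.2],
    [0, 0, 0.25, 0, 0.2],
    [0, 0, 0.15, 0, 0.2]
  ]
}}

```text
clock: 27.35
position: [0.4911, -0.1177, 0.099]
tool_rot: [-3.141, -0.0, 1.514]
force: [0.1, -1.0, -3.7]
grip_width: 0.0291
finger_force: 24.0
```

{"method": "jog_arm", "body": {
  "motion": [
    [0.2, 0, 0, 0, 0.2],
    [0.25, 0, 0.02, 0, 0.2],
    [0.25, 0, 0.04, 0, 0.2],
    [0.25, 0, 0.06, 0, 0.2],
    [0.25, 0, 0.08, 0, 0.2],
    [0.25, 0, 0.1, 0, 0.2]
  ]
}}

```text
clock: 27.95
position: [0.4958, -0.0739, 0.0923]
tool_rot: [3.137, -0.0, 1.514]
force: [-0.9, 0.5, 37.9]
grip_width: 0.029
finger_force: 34.3
```

```bash
python3 - <<'E'
from h import *
s=bot.observe();print(s["position"],s["force"],s["moment"]);tilt()
E
```

```text
[ 0.49581518 -0.07393214  0.09230157] [-0.8542675   0.49220055 37.93575088] [0.02435458 0.51412606 0.04575348]
side 17 sticker u,z rel TCP [ -2.3 -41.7] ((17.474105834960938, 18.410200119018555), 87.64214324951172)
scene 16 sticker u,z rel TCP [ -0.5 -41.9] ((12.926246643066406, 18.36688804626465), 32.80020523071289)
```

{"method": "jog_arm", "body": {
  "motion": [
    [0.25, 0, 0.06, 0, 0.2],
    [0.25, 0, 0.08, 0, 0.2],
    [0.25, 0, 0.1, 0, 0.2],
    [0.25, 0, 0.12, 0, 0.2]
  ]
}}

```text
clock: 28.45
position: [0.4967, -0.0429, 0.0809]
tool_rot: [3.139, -0.001, 1.515]
force: [-3.1, 5.8, 18.3]
grip_width: 0.029
finger_force: 38.1
```

```bash
python3 - <<'E'
from h import *
s=bot.observe();print(s["position"],s["force"],s["moment"]);tilt()
E
```

```text
[ 0.49670138 -0.04292253  0.08086683] [-3.09214622  5.82848914 18.25948959] [ 0.75633051  0.52201925 -0.02754346]
side 16 sticker u,z rel TCP [-16.8 -35.8] ((21.019554138183594, 12.703009605407715), 87.79339599609375)
scene 17 sticker u,z rel TCP [-15.5 -36.9] ((21.68906593322754, 11.863350868225098), 85.73399353027344)
```

{"method": "jog_arm", "body": {
  "motion": [
    [0, 0, 0, 0, 0.6],
    [0, 0, 0, 0, 0.6],
    [0, 0, 0, 0, 0.6]
  ]
}}

```text
clock: 28.85
position: [0.4955, -0.0443, 0.0799]
tool_rot: [3.141, 0.0, 1.514]
force: [0.5, -0.0, 0.1]
grip_width: 0.0513
finger_force: 0.0
```

```bash
python3 - <<'E'
from h import *
s=bot.observe();print(s["position"],s["force"]);tilt()
E
```

```text
[ 0.49551637 -0.04426379  0.07985199] [ 5.47484275e-01 -4.97993322e-04  1.24780438e-01]
side 17 sticker u,z rel TCP [ -9.4 -37.4] ((21.293785095214844, 12.799206733703613), 88.2409896850586)
scene 20 sticker u,z rel TCP [ -7.2 -41.1] ((21.746400833129883, 11.889814376831055), 85.97554016113281)
```

{"method": "jog_arm", "body": {
  "motion": [
    [-0.28, 0, 0.3, 0, 0.6],
    [0, 0, 0.64, 0, 0.55],
    [0, 0, 0, 0, 0.2],
    [0, 0, 0, 0, 0.2],
    [0, 0, 0, 0, 0.2],
    [0, 0, 0, 0, 0.2],
    [0, 0, -0.5, 0, 0.2],
    [0, 0, -0.9, 0, 0.2],
    [0, 0, -0.9, 0, 0.2]
  ],
  "newtons": 60
}}

```text
clock: 29.85
position: [0.4946, -0.0528, 0.1216]
tool_rot: [-3.141, 0.0, 1.514]
force: [-0.1, 0.1, -3.2]
grip_width: 0.0294
finger_force: 60.9
```

{"method": "jog_arm", "body": {
  "motion": [
    [0.5, 0.25, -0.1, 0, 0.2],
    [0.8, 0.35, 0, 0, 0.2],
    [0.9, 0.35, 0, 0, 0.2],
    [0.9, 0.35, 0, 0, 0.2],
    [0.7, 0.3, 0, 0, 0.2],
    [0.45, 0.23, 0.4, 0, 0.2],
    [0, 0, 0.6, 0, 0.2],
    [0, 0, 0.15, 0, 0.2],
    [0, 0, 0, 0, 0.2]
  ]
}}

```text
clock: 30.75
position: [0.5564, 0.0705, 0.0883]
tool_rot: [-3.14, 0.001, 1.513]
force: [-0.1, -0.5, -3.3]
grip_width: 0.0296
finger_force: 60.8
```

{"method": "jog_arm", "body": {
  "motion": [
    [0, 0.05, 0.2, 0, 0.2],
    [0, 0, 0.12, 0, 0.2],
    [0, 0, 0.06, 0, 0.2],
    [0, 0, 0.03, 0, 0.2],
    [0, 0, 0, 0, 0.2]
  ]
}}

```text
clock: 31.25
position: [0.5586, 0.0713, 0.0769]
tool_rot: [3.142, -0.0, 1.514]
force: [0.1, -0.7, -4.4]
grip_width: 0.0293
finger_force: 61.0
```

{"method": "jog_arm", "body": {
  "motion": [
    [0, 0, 0.05, 0, 0.2],
    [0, 0, 0.03, 0, 0.2],
    [0, 0, 0, 0, 0.5],
    [0, 0, 0, 0, 0.7],
    [0, 0, -0.3, 0, 0.7],
    [0, 0, -1, 0, 0.7],
    [0, 0, -1, 0, 0.8]
  ]
}}

```text
clock: 31.95
position: [0.5583, 0.071, 0.1445]
tool_rot: [-3.141, 0.001, 1.514]
force: [0.9, 0.1, -0.2]
grip_width: 0.0684
finger_force: 0.0
```

```bash
python3 - <<'E'
from h import *
s=bot.observe();print(s["position"],s["tool_rot"],s["qpos"].round(2),s["clock"]);
f=bot.grab_frame("wrist")
P=[.4425,.0212]
stk2(0)
plan((.4425,.0212,.16,3.374,22),pose0=(*s["position"],s["tool_rot"][2]))
E
```

```text
[0.55827663 0.07102764 0.14452544] [-3.14079957e+00  5.25875075e-04  1.51358948e+00] [-0.56  0.58  0.47  1.86 -0.36  0.78  0.05] 31.95
scene y 74 z 66 [26. 17.] 90.0
side y 75 z 65 [27.5 20. ] 90.0
22 1.06
[[-0.09,-0.17,-0.02,np.float64(-1.06),1.0],[-0.07,-0.18,-0.02,np.float64(-1.06),1.0],[-0.06,-0.18,-0.02,np.float64(-1.06),1.0],[-0.04,-0.19,-0.02,np.float64(-1.06),1.0],[-0.02,-0.19,-0.02,np.float64(-1.06),1.0],[-0.01,-0.19,-0.02,np.float64(-1.06),1.0],[0.01,-0.19,-0.02,np.float64(-1.06),1.0],[0.03,-0.19,-0.03,np.float64(-1.06),1.0],[0.04,-0.19,-0.02,np.float64(-1.06),1.0],[0.06,-0.18,-0.03,np.float64(-1.06),1.0],[0.07,-0.18,-0.02,np.float64(-1.05),1.0],[0.09,-0.17,-0.03,np.float64(-1.06),1.0],[0.1,-0.16,-0.02,np.float64(-1.05),1.0],[0.11,-0.15,-0.03,np.float64(-1.06),1.0],[0.13,-0.14,-0.02,np.float64(-1.05),1.0],[0.14,-0.13,-0.03,np.float64(-1.06),1.0],[0.15,-0.12,-0.02,np.float64(-1.05),1.0],[0.16,-0.11,-0.03,np.float64(-1.06),1.0],[0.16,-0.1,-0.02,np.float64(-1.05),1.0],[0.17,-0.08,-0.03,np.float64(-1.06),1.0],[0.18,-0.06,-0.02,np.float64(-1.05),1.0],[0.18,-0.05,-0.03,np.float64(-1.06),1.0]]
```

{"method": "jog_arm", "body": {
  "motion": [
    [-0.1, -0.17, -0.1, -1, 1],
    [-0.07, -0.18, -0.1, -1, 1],
    [-0.06, -0.18, -0.1, -1, 1],
    [-0.04, -0.19, -0.1, -1, 1],
    [-0.02, -0.19, 0, -1, 1],
    [0, -0.19, 0, -1, 1],
    [0, -0.19, 0, -1, 1],
    [0.02, -0.19, 0, -1, 1],
    [0.03, -0.19, 0, -1, 1],
    [0.05, -0.18, 0, -1, 1],
    [0.06, -0.18, 0, -1, 1],
    [0.07, -0.18, 0, -1, 1]
  ]
}}

```text
clock: 33.3
position: [0.4948, 0.0438, 0.155]
tool_rot: [-3.141, -0.001, 2.477]
force: [1.0, 0.2, -0.0]
grip_width: 0.0853
finger_force: 0.0
```

{"method": "jog_arm", "body": {
  "motion": [
    [0.1, -0.17, 0, -1, 1],
    [0.1, -0.16, 0, -1, 1],
    [0.11, -0.15, 0, -1, 1],
    [0.12, -0.14, 0, -1, 1],
    [0.13, -0.13, 0, -1, 1],
    [0.14, -0.12, 0, -1, 1],
    [0.15, -0.11, 0, -1, 1],
    [0.16, -0.1, 0, -1, 1],
    [0.17, -0.09, 0, -1, 1],
    [0.17, -0.08, 0, -1, 1],
    [0.18, -0.06, 0, -1, 1]
  ]
}}

```text
clock: 34.4
position: [0.4386, 0.0173, 0.155]
tool_rot: [3.141, -0.001, -2.926]
force: [0.2, 0.3, 0.8]
grip_width: 0.0856
finger_force: 0.0
```

```bash
python3 - <<'E'
from h import *
s=bot.observe();print(s["position"],s["tool_rot"],s["qpos"].round(2),s["clock"]);
f=bot.grab_frame("wrist");c=proj(f,[.40,.011,.083],s).astype(int);print(c)
g=cv2.cvtColor(f["pixels"],cv2.COLOR_RGB2HSV);print(g[c[1],c[0]])
print(toprect(f,s,.083,c,215,256,20))
E
```

```text
[0.4386375  0.01730858 0.15502222] [ 3.14147477e+00 -8.08002866e-04 -2.92594258e+00] [-0.17  0.35 -0.    2.14  0.    0.65  1.61] 34.4
[258 151]
[ 30   1 240]
(12973, ((389.93292236328125, 6.579315185546875), (122.75222778320312, 39.421844482421875), 13.468191146850586))
```

{"method": "jog_arm", "body": {
  "motion": [
    [0, 0, 0.95, -0.25, 1],
    [0, 0, 1, 0, 1],
    [0, 0, 1, 0, 1],
    [0, 0, 0.88, 0, 0.9],
    [0, 0, 0, 0, 0.3],
    [0, 0, 0, 0, 0.3],
    [0, 0, 0, 0, 0.3],
    [0, 0, 0, 0, 0.3],
    [0, 0, -0.3, 0, 0.3],
    [0, 0, -0.6, 0, 0.3]
  ],
  "newtons": 120
}}

```text
clock: 35.45
position: [0.4388, 0.0174, 0.068]
tool_rot: [3.142, -0.001, -2.909]
force: [-0.3, 0.7, -11.0]
grip_width: 0.0402
finger_force: 123.2
```

```bash
python3 - <<'E'
from h import *
s=bot.observe();print(s["force"],s["moment"],s["qpos"].round(2))
plan((.545,-.085,.15,1.513,22),pose0=(*s["position"],s["tool_rot"][2]),o=.3)
E
```

```text
[ -0.29861539   0.69233323 -11.03205299] [ 0.13467584 -0.5989989  -0.02765368] [-0.17  0.52 -0.01  2.2   0.01  0.42  1.62]
22 1.06
[[-0.12,-0.19,-0.12,np.float64(1.06),0.3],[-0.14,-0.18,-0.12,np.float64(1.06),0.3],[-0.15,-0.16,-0.12,np.float64(1.06),0.3],[-0.16,-0.15,-0.12,np.float64(1.06),0.3],[-0.18,-0.14,-0.13,np.float64(1.06),0.3],[-0.19,-0.12,-0.12,np.float64(1.06),0.3],[-0.2,-0.11,-0.13,np.float64(1.06),0.3],[-0.21,-0.09,-0.12,np.float64(1.06),0.3],[-0.21,-0.07,-0.13,np.float64(1.06),0.3],[-0.22,-0.05,-0.12,np.float64(1.06),0.3],[-0.22,-0.03,-0.13,np.float64(1.06),0.3],[-0.22,-0.02,-0.12,np.float64(1.05),0.3],[-0.22,0.0,-0.13,np.float64(1.06),0.3],[-0.22,0.02,-0.12,np.float64(1.05),0.3],[-0.22,0.04,-0.13,np.float64(1.06),0.3],[-0.21,0.06,-0.12,np.float64(1.05),0.3],[-0.21,0.08,-0.13,np.float64(1.06),0.3],[-0.2,0.1,-0.12,np.float64(1.05),0.3],[-0.19,0.11,-0.13,np.float64(1.06),0.3],[-0.19,0.13,-0.12,np.float64(1.05),0.3],[-0.17,0.14,-0.13,np.float64(1.06),0.3],[-0.16,0.16,-0.12,np.float64(1.05),0.3]]
```

{"method": "jog_arm", "body": {
  "motion": [
    [-0.1, -0.18, -0.3, 1, 0.3],
    [-0.12, -0.17, -0.3, 1, 0.3],
    [-0.14, -0.16, -0.3, 1, 0.3],
    [-0.15, -0.15, -0.3, 1, 0.3],
    [-0.16, -0.13, -0.3, 1, 0.3],
    [-0.17, -0.12, -0.3, 1, 0.3],
    [-0.18, -0.1, -0.3, 1, 0.3],
    [-0.19, -0.09, -0.3, 1, 0.3],
    [-0.19, -0.08, -0.3, 1, 0.3],
    [-0.2, -0.06, 0, 1, 0.3],
    [-0.2, -0.05, 0, 1, 0.3],
    [-0.2, -0.03, 0, 1, 0.3]
  ]
}}

```text
clock: 36.65
position: [0.4917, -0.0357, 0.1494]
tool_rot: [3.141, -0.0, 2.411]
force: [0.8, -0.6, -11.0]
grip_width: 0.0405
finger_force: 123.7
```

{"method": "jog_arm", "body": {
  "motion": [
    [-0.2, -0.02, 0, 1, 0.3],
    [-0.2, 0, 0, 1, 0.3],
    [-0.2, 0.02, 0, 1, 0.3],
    [-0.2, 0.04, 0, 1, 0.3],
    [-0.2, 0.06, 0, 1, 0.3],
    [-0.2, 0.08, 0, 1, 0.3],
    [-0.2, 0.1, 0, 1, 0.3],
    [-0.2, 0.11, 0, 1, 0.3],
    [-0.2, 0.12, 0, 1, 0.3],
    [-0.2, 0.13, 0, 1, 0.3],
    [-0.2, 0.15, 0, 1, 0.3]
  ]
}}

```text
clock: 37.75
position: [0.5416, -0.0872, 0.1492]
tool_rot: [-3.141, -0.001, 1.531]
force: [0.6, 0.2, -11.9]
grip_width: 0.0403
finger_force: 123.5
```

```bash
python3 - <<'E'
from h import *
s=bot.observe();print(s["position"],s["tool_rot"],s["force"],s["moment"],s["clock"])
plan((.549,-.082,.15,1.512,2),(.549,-.082,.071,1.512,3),pose0=(*s["position"],s["tool_rot"][2]),o=.3)
# anvil+stop clear? check stick front face edges seen from wrist
f=bot.grab_frame("wrist");g=cv2.cvtColor(cv2.medianBlur(f["pixels"],3),cv2.COLOR_RGB2HSV)
z=s["position"][2]+.043;u=np.array([np.cos(s["tool_rot"][2]),np.sin(s["tool_rot"][2]),0])
q=proj(f,s["position"]*[1,1,0]+u*.06+[0,0,z],s).astype(int);print(q,g[q[1],q[0]],toprect(f,s,z,q,max(int(g[q[1],q[0],2])-15,0),min(256,int(g[q[1],q[0],2])+16),20))
E
```

```text
[ 0.54157634 -0.08718314  0.14917787] [-3.14129345e+00 -1.26870225e-03  1.53104164e+00] [  0.5943303    0.23915419 -11.85016246] [-0.59251167  0.02379456  0.07198419] 37.75
5 0.88
[[0.09,0.12,-0.01,np.float64(0.12),0.3],[0.09,0.12,-0.02,np.float64(0.12),0.3],[0.0,-0.0,0.88,np.float64(-0.0),0.3],[0.0,-0.0,0.88,np.float64(-0.0),0.3],[0.0,-0.0,0.88,np.float64(-0.0),0.3]]
[259 143] [ 30   2 151] (44425, ((542.7022094726562, -43.26105880737305), (106.2510986328125, 39.036251068115234), 87.52770233154297))
```

{"method": "jog_arm", "body": {
  "motion": [
    [0.1, 0.12, 0.3, 0.12, 0.3],
    [0.1, 0.12, 0.7, 0.12, 0.3],
    [0, 0, 0.8, 0, 0.3],
    [0, 0, 0.8, 0, 0.3],
    [0.1, 0, 0, 0, 0.3],
    [0.3, 0, 0, 0, 0.3],
    [0.3, 0, 0, 0, 0.3],
    [0.25, 0, 0, 0, 0.3],
    [0.25, 0, 0, 0, 0.3],
    [0.25, 0, 0, 0, 0.3],
    [0.25, 0, 0, 0, 0.3]
  ]
}}

```text
clock: 38.9
position: [0.5523, -0.0302, 0.0707]
tool_rot: [3.141, 0.0, 1.515]
force: [-0.1, -6.4, -10.4]
grip_width: 0.0405
finger_force: 125.5
```

```bash
python3 - <<'E'
from h import *
s=bot.observe();print(s["position"],s["tool_rot"][2],s["force"],s["moment"],s["clock"]);stk2(0)
E
```

```text
[ 0.55230328 -0.03022432  0.07073673] 1.5149277810466484 [ -0.11010608  -6.36536424 -10.40845141] [-1.73685384  0.11163069  0.01836265] 38.9
scene y 14 z 66 [26.  28.5] 90.0
scene y 115 z 66 [26.5 17.5] 90.0
side y 28 z 64 [27.9 44.9] 84.3
side y 115 z 65 [25.7 20.9] 86.8
```

{"method": "jog_arm", "body": {
  "motion": [
    [0.2, 0, 0, 0, 0.3],
    [0.2, 0, 0, 0, 0.3],
    [0.15, 0, 0, 0, 0.3],
    [0.1, 0, 0, 0, 0.3]
  ]
}}

```text
clock: 39.4
position: [0.5533, -0.0112, 0.0705]
tool_rot: [3.142, 0.0, 1.515]
force: [-0.3, -4.4, -8.3]
grip_width: 0.0405
finger_force: 125.8
```

```bash
python3 - <<'E'
from h import *
s=bot.observe();print(s["position"],s["force"],s["moment"],s["clock"]);stk2(0)
E
```

```text
[ 0.55329568 -0.0112389   0.07052094] [-0.33268725 -4.44829824 -8.28347776] [-1.34270255  0.10071137 -0.02457957] 39.4
scene y 30 z 66 [36.6 26.3] 2.3
scene y 134 z 66 [26.5 16.5] 90.0
side y 47 z 63 [27.8 44.7] 82.1
side y 134 z 64 [26.  20.5] 90.0
```

{"method": "jog_arm", "body": {
  "motion": [
    [0.1, 0, 0, 0, 0.3],
    [0.06, 0, 0, 0, 0.3],
    [0.05, 0, 0, 0, 0.3]
  ]
}}

```text
clock: 39.8
position: [0.5536, -0.0051, 0.0705]
tool_rot: [3.142, 0.0, 1.515]
force: [-1.0, -5.0, -11.1]
grip_width: 0.0404
finger_force: 125.7
```

{"method": "jog_arm", "body": {
  "motion": [
    [0.05, 0, 0, 0, 0.3],
    [0.03, 0, 0, 0, 0.3]
  ]
}}

```text
clock: 40.0
position: [0.5537, -0.0035, 0.0706]
tool_rot: [3.141, 0.001, 1.514]
force: [-2.8, -12.5, -6.9]
grip_width: 0.0404
finger_force: 125.9
```

{"method": "jog_arm", "body": {
  "motion": [
    [0.03, 0, 0, 0, 0.3],
    [0.02, 0, 0, 0, 0.3]
  ]
}}

```text
clock: 40.2
position: [0.5536, -0.0034, 0.0707]
tool_rot: [3.141, 0.002, 1.513]
force: [-3.1, -19.6, -5.4]
grip_width: 0.0402
finger_force: 126.2
```

```bash
python3 - <<'E'
from h import *
s=bot.observe();print(s["position"],s["force"],s["moment"],s["clock"],s["qpos"].round(2));stk2(0)
E
```

```text
[ 0.55361811 -0.00343687  0.07072119] [ -3.08849293 -19.63131095  -5.40861892] [-4.10582684  0.7136422   0.26456723] 40.2 [-0.42  0.69  0.45  1.93 -0.49  0.63  0.29]
scene y 38 z 67 [26.5 36. ] 90.0
scene y 142 z 66 [26.5 18. ] 90.0
side y 54 z 63 [27.9 45.6] 78.7
side y 142 z 64 [25.5 21.5] 90.0
```

The master is home against the stop; force is up to 20 N and it has stopped moving. I'll back off and set the big block down beside the gauge.

{"method": "jog_arm", "body": {
  "motion": [
    [-0.2, 0, 0, 0, 0.3],
    [-0.8, 0, 0, 0, 0.3],
    [-0.6, -0.5, -0.2, 0, 0.3],
    [0, -1, -0.2, 0, 0.3],
    [0, -1, 0, 0, 0.3],
    [0, -1, 0.5, 0, 0.3],
    [0, -0.3, 0.6, 0, 0.3],
    [0, 0, 0.25, 0, 0.3],
    [0, 0, 0, 0, 0.3]
  ]
}}

```text
clock: 41.2
position: [0.4377, -0.0425, 0.0419]
tool_rot: [-3.142, -0.001, 1.515]
force: [-0.3, 0.4, -10.8]
grip_width: 0.0403
finger_force: 126.1
```

```bash
python3 - <<'E'
from h import *
s=bot.observe();print(s["position"],s["force"],s["clock"],s["tool_rot"][2]);stk2(0)
f=bot.grab_frame("scene");h=cv2.cvtColor(f["pixels"],cv2.COLOR_RGB2HSV)
t=proj(f,[.569,.1526,.186])
yy,xx=np.mgrid[:384,:512];k=np.hypot(xx-t[0],yy-t[1])<18
v=h[:,:,2];S=h[:,:,1]
red=k&((h[:,:,0]<10)|(h[:,:,0]>168))&(S>60)&(v>110)
P=lambda m:np.array([onz(f,q,.184)[:2] for q in zip(xx[m],yy[m])])
wh=k&(S<40)&(v>190);print(t,wh.sum(),red.sum())
face=cv2.minEnclosingCircle((P(wh|red)*1e3).astype(np.float32));print("face",face)
c=np.array(face[0])/1e3;g=86.6
ang=lambda d:((np.degrees(np.arctan2(d[1],d[0]))-g)%360)-180
if red.any():d=P(red).mean(0)-c;print("mark ccw from -x",ang(d),np.hypot(*d))
dk=k&(v<120)&(S<90);D=P(dk)-c;r=np.hypot(*D.T);D=D[(r<.020)];
for d in D:print(round(ang(d)),round(np.hypot(*d)*1e3),end="; ")
E
```

```text
[ 0.4376937  -0.04247558  0.04189698] [ -0.32007784   0.39838246 -10.81831542] 41.2 1.5145532110858988
scene y 141 z 66 [27.  17.5] 90.0
[274.59479164 214.66191939] 306 5
face ((580.2227783203125, 154.22531127929688), 41.61825180053711)
mark ccw from -x 35.586630970355344 0.019647353505630804
67 19; 79 19; 84 17; 91 20; 97 18; 104 17; 112 16; 121 16; 115 19; 122 19; 130 19; 137 19; 144 20;
```

{"method": "jog_arm", "body": {
  "motion": [
    [0, 0, 0.06, 0, 0.3],
    [0, 0, 0, 0, 0.8],
    [0, 0, 0, 0, 1],
    [0, 0, -0.5, 0, 1],
    [0, 0, -1, 0, 1],
    [0, 0, -1, 0, 1],
    [0.7, 0.6, -1, 0, 1],
    [0.9, 0.65, -1, 0, 1],
    [0.9, 0.65, -1, 0, 1],
    [0.9, 0.65, -1, 0, 1],
    [0.8, 0.65, -0.8, 0, 1],
    [0.8, 0.6, 0, 0, 1]
  ],
  "newtons": 30
}}

```text
clock: 42.55
position: [0.5618, 0.1023, 0.2627]
tool_rot: [3.137, -0.002, 1.516]
force: [-0.5, -0.3, 0.7]
grip_width: 0.0856
finger_force: 0.0
```

```bash
cat > dial.py <<'E'
from h import *
s=bot.observe();f=bot.grab_frame("wrist");print(s["position"],s["tool_rot"][2],s["clock"],s["qpos"][6].round(2))
np.savez("w5.npz",s=s,f=f)
h=cv2.cvtColor(f["pixels"],cv2.COLOR_RGB2HSV);z=.184
t=proj(f,[.565,.151,z],s);print("t",t)
yy,xx=np.mgrid[:384,:512];R0=np.hypot(*(proj(f,[.565,.151,z],s)-proj(f,[.597,.151,z],s)))
k=np.hypot(xx-t[0],yy-t[1])<R0*1.25;H,S,V=h[:,:,0],h[:,:,1],h[:,:,2]
wh=(k&(S<35)&(V>150)).astype(np.uint8);red=(k&((H<10)|(H>168))&(S>90)&(V>80)).astype(np.uint8)
n,l,st,_=cv2.connectedComponentsWithStats(wh);i=1+st[1:,4].argmax();m=((l==i)|(red>0)).astype(np.uint8)
P=lambda m:np.array([onz(f,q,z,s)[:2] for q in zip(xx[m>0],yy[m>0])])
c,r=cv2.minEnclosingCircle((P(m)*1e3).astype(np.float32));print("face",np.round(c,1),round(r,1),"red",int(red.sum()))
c=np.array(c)/1e3;ang=lambda d:((np.degrees(np.arctan2(d[...,1],d[...,0]))-86.6)%360)-180
A=P(red);d=A.mean(0)-c;print("mark",ang(d).round(1),np.hypot(*d).round(4))
dk=k&(V<90);D=P(dk)-c;rr=np.hypot(*D.T);
for a,b in((.010,.014),(.014,.018),(.018,.022)):
    q=D[(rr>a)&(rr<b)]
    if len(q):print("needle",a,len(q),ang(q.mean(0)).round(1),np.ptp(ang(q)).round(0))
E
python3 dial.py
```

```text
[0.56177797 0.10233146 0.26272727] 1.5156210807349986 42.55 -0.04
t [258.4254233  135.38751659]
face [562.9 149.2] 28.8 red 102
mark 63.2 0.0232
needle 0.01 12 -105.5 5.0
needle 0.014 12 -105.1 4.0
needle 0.018 13 -105.0 3.0
```

Needle at −105.1°, mark at +63.2°. That needs a clockwise turn of about 168°, so I'll pre-turn anticlockwise and then grip the bezel.

{"method": "jog_arm", "body": {
  "motion": [
    [0.78, -0.03, 0, -1, 1],
    [0.78, -0.1, 0, -1, 1],
    [0, 0, 0, -1, 1],
    [0, 0, 0, -1, 1],
    [0, 0, 0, -1, 1],
    [0, 0, 0, -1, 1],
    [0, 0, 0, -1, 1],
    [0, 0, 0, -1, 1],
    [0, 0, 0, -1, 1],
    [0, 0, 0, -1, 1],
    [0, 0, 0, -1, 1],
    [0, 0, 0, -1, 1]
  ]
}}

```text
clock: 43.8
position: [0.5556, 0.1487, 0.2593]
tool_rot: [3.141, -0.0, 2.483]
force: [-0.6, -0.2, -0.2]
grip_width: 0.0852
finger_force: 0.0
```

```bash
python3 - <<'E'
from h import *
s=bot.observe();print(s["qpos"][6]);plan((.5629,.1492,.157,s["tool_rot"][2]+6*.08,6),pose0=(*s["position"],s["tool_rot"][2]))
E
```

```text
0.7218040707300786
6 1.0
[[-0.03,0.03,0.57,np.float64(-1.0),1.0],[-0.03,0.02,0.57,np.float64(-1.0),1.0],[-0.03,0.02,0.57,np.float64(-1.0),1.0],[-0.04,0.02,0.57,np.float64(-1.0),1.0],[-0.04,0.02,0.56,np.float64(-1.0),1.0],[-0.04,0.01,0.57,np.float64(-1.0),1.0]]
```

{"method": "jog_arm", "body": {
  "motion": [
    [-0.2, 0.12, 0.3, -1, 1],
    [0, 0, 0.5, -1, 1],
    [0, 0, 0.7, -1, 1],
    [0, 0, 0.7, -1, 1],
    [0, 0, 0.7, -1, 1],
    [0, 0, 0.5, -1, 1],
    [0, 0, 0, 0, 0.6],
    [0, 0, 0, 0, 0.6],
    [0, 0, 0, 0, 0.6]
  ],
  "newtons": 40
}}

```text
clock: 44.7
position: [0.563, 0.1483, 0.158]
tool_rot: [3.14, -0.0, 2.955]
force: [0.6, 5.0, -7.3]
grip_width: 0.0629
finger_force: 46.2
```

{"method": "jog_arm", "body": {
  "motion": [
    [0, 0.01, 0, 1, 0.6],
    [0, 0.01, 0, 1, 0.6],
    [0, 0, 0, 1, 0.6],
    [0, 0, 0, 1, 0.6],
    [0, 0, 0, 1, 0.6],
    [0, 0, 0, 1, 0.6],
    [0, 0, 0, 1, 0.6],
    [0, 0, 0, 1, 0.6],
    [0, 0, 0, 1, 0.6],
    [0, 0, 0, 1, 0.6],
    [0, 0, 0, 1, 0.6],
    [0, 0, 0, 1, 0.6]
  ]
}}

```text
clock: 45.9
position: [0.5632, 0.1486, 0.158]
tool_rot: [3.141, -0.001, 1.992]
force: [0.0, 3.2, -7.3]
grip_width: 0.0626
finger_force: 46.3
```

{"method": "jog_arm", "body": {
  "motion": [
    [0, 0, 0, 1, 0.6],
    [0, 0, 0, 1, 0.6],
    [0, 0, 0, 1, 0.6],
    [0, 0, 0, 1, 0.6],
    [0, 0, 0, 1, 0.6],
    [0, 0, 0, 1, 0.6],
    [0, 0, 0, 1, 0.6],
    [0, 0, 0, 1, 0.6],
    [0, 0, 0, 1, 0.6],
    [0, 0, 0, 1, 0.6],
    [0, 0, 0, 1, 0.6],
    [0, 0, 0, 1, 0.6]
  ]
}}

```text
clock: 47.1
position: [0.5635, 0.1486, 0.158]
tool_rot: [-3.141, -0.002, 1.032]
force: [2.1, 2.5, -8.0]
grip_width: 0.0626
finger_force: 46.2
```

{"method": "jog_arm", "body": {
  "motion": [
    [0, 0, 0, 1, 0.6],
    [0, 0, 0, 1, 0.6],
    [0, 0, 0, 1, 0.6],
    [0, 0, 0, 1, 0.6],
    [0, 0, 0, 1, 0.6],
    [0, 0, 0, 1, 0.6],
    [0, 0, 0, 1, 0.6],
    [0, 0, 0, 1, 0.6],
    [0, 0, 0, 1, 0.6],
    [0, 0, 0, 1, 0.6],
    [0, 0, 0, 1, 0.6],
    [0, 0, 0, 0.7, 0.6]
  ]
}}

```text
clock: 48.3
position: [0.5636, 0.1482, 0.158]
tool_rot: [-3.14, -0.001, 0.096]
force: [2.3, 0.4, -6.1]
grip_width: 0.0623
finger_force: 46.4
```

```bash
python3 - <<'E'
from h import *
s=bot.observe();print(s["qpos"].round(2),s["force"],s["clock"]);stk2(0)
f=bot.grab_frame("wrist");h=cv2.cvtColor(f["pixels"],cv2.COLOR_RGB2HSV);z=.184;c=np.array([.5629,.1492])
yy,xx=np.mgrid[:384,:512];H,S,V=h[:,:,0],h[:,:,1],h[:,:,2]
t=proj(f,[*c,z],s);print("t",t)
P=lambda m:np.array([onz(f,q,z,s)[:2] for q in zip(xx[m],yy[m])])
ang=lambda d:((np.degrees(np.arctan2(d[...,1],d[...,0]))-86.6)%360)-180
red=((H<10)|(H>168))&(S>90)&(V>80)
A=P(red);D=A-c;r=np.hypot(*D.T);D=D[r<.03];print("red",len(D),ang(D.mean(0)) if len(D) else None)
E
```

```text
[-0.97  0.79  0.99  1.82 -0.79  0.99 -1.13] [ 2.26009913  0.39820982 -6.10199539] 48.3
scene y 141 z 66 [27.  17.5] 90.0
side y 142 z 64 [26.5 21. ] 90.0
t [256.55305862 291.41002802]
red 164 -102.43399026812111
```

{"method": "jog_arm", "body": {
  "motion": [
    [0, 0, 0, 0.6, 0.6],
    [0, 0, 0, 0, 0.6]
  ]
}}

```text
clock: 48.65
position: [0.5637, 0.1482, 0.1579]
tool_rot: [-3.14, -0.001, 0.052]
force: [-1.1, 5.5, 6.3]
grip_width: 0.0626
finger_force: 47.4
```

```bash
python3 - <<'E'
from h import *
s=bot.observe();print(s["tool_rot"][2],s["clock"])
f=bot.grab_frame("wrist");h=cv2.cvtColor(f["pixels"],cv2.COLOR_RGB2HSV);z=.184;c=np.array([.5629,.1492])
yy,xx=np.mgrid[:384,:512];H,S,V=h[:,:,0],h[:,:,1],h[:,:,2]
P=lambda m:np.array([onz(f,q,z,s)[:2] for q in zip(xx[m],yy[m])])
ang=lambda d:((np.degrees(np.arctan2(d[...,1],d[...,0]))-86.6)%360)-180
red=((H<10)|(H>168))&(S>90)&(V>80);D=P(red)-c;r=np.hypot(*D.T);k=r<.03
print("red",k.sum(),ang(D[k].mean(0)),r[k].min(),r[k].max(),np.percentile(ang(D[k]),[2,98]))
for a,b in((.009,.012),(.012,.015),(.015,.018)):
    for lo in(90,):
        D=P((V<lo)&(np.hypot(xx-256,yy-291)<140))-c;r=np.hypot(*D.T);q=D[(r>a)&(r<b)&(abs(ang(D)+104)<30)]
        if len(q):print("needle",a,len(q),ang(q.mean(0)).round(1),np.ptp(ang(q)).round(0))
E
```

```text
0.05197778836362388 48.65
red 171 -105.86381376284643 0.0160075324752392 0.027483596818361388 [-111.08705685 -100.84796827]
needle 0.009 18 -106.3 7.0
needle 0.012 20 -106.3 5.0
needle 0.015 18 -105.6 4.0
```

Mark at −105.9°, needle at −106°: aligned. I'll let go, rise and check.

{"method": "jog_arm", "body": {
  "motion": [
    [0, 0, 0, 0, 0.85],
    [0, 0, 0, 0, 1],
    [0, 0, 0, 0, 1],
    [0, 0, -0.4, 0, 1],
    [0, 0, -1, 0, 1],
    [0, 0, -1, 0, 1],
    [0, 0, -1, 0, 1],
    [-0.6, 0, -0.3, 0, 1],
    [-0.6, 0, 0, 0, 1],
    [0, 0, 0, 0, 1]
  ]
}}

```text
clock: 49.7
position: [0.5261, 0.1451, 0.2693]
tool_rot: [-3.14, 0.0, 0.051]
force: [0.4, -0.1, 1.5]
grip_width: 0.0856
finger_force: 0.0
```

```bash
python3 dial.py; python3 - <<'E'
from h import *
stk2(0)
E
```

```text
[0.52613948 0.14506539 0.26925324] 0.0506347141546335 49.7 -1.27
t [252.59721033 146.18963798]
face [562.7 149.2] 29.5 red 76
mark -104.5 0.0242
needle 0.01 13 -106.2 189.0
needle 0.014 10 -105.4 4.0
needle 0.018 9 -104.9 3.0
scene y 141 z 66 [27.  17.5] 90.0
side y 142 z 64 [26.5 20.5] 90.0
```

Mark and needle agree within about 1°, the master stands home, and everything is let go.

```bash
python3 -c "
from workcell import bot
print(bot.job_done())"
```

```text
the job is handed in; nothing more can be done
None
```

I handed the job in at about 50 s with the master upright against the back stop, the zero mark within about 1° of the needle and nothing held, but on my first push the master tipped over onto the anvil and may have broken the 0.45 m/s drop limit; I re-stood it and pushed it home with the largest look-alike block as a pusher, and got no verdict back.

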